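# Load the bottle shaker, wind the retaining comb home and set its time

## Task

The polishing-suspension bottles that stand in front on the left part of the worktop have settled and must be shaken: stand every one of them upright in the crate of the bottle shaker, one to a cell, then wind the retaining comb fully forward over their shoulders by pushing the spokes of the star wheel round, clockwise seen from above. Only then, since the dial starts the machine, turn the time dial from off exactly four clicks clockwise. Leave the small box and the magnifier where they are; bottles at the back of the worktop do not belong to the job.

Things in the scene. Friction and masses are not known exactly. Their poses are not given: they have to be found in the camera images.
- shaker: bench bottle shaker, fixed; grey deck 55 mm above the worktop. Origin on the worktop; x away from the robot (yaw -3 to 7 degrees), y left. White box x -140 to 140, y -180 to 62 mm with a row of four crate cells along y, an aluminium comb behind them and a time dial in front; on its left a shorter pod x -140 to 35, y 62 to 170 mm with a star wheel partly under a low hood.
- hood (a point): centre of the top of the fixed white hood on the right of the star wheel, 110 mm above the worktop; axes as shaker. The hood measures 180 mm (x) by 70 mm (y) and is 55 mm high; its open left edge runs along x, 10 mm to the right of the wheel's axis.
- cell_0 (a point): centre of the floor of cell 0 of the shaker's grey crate (cell_0 leftmost, cell_3 rightmost seen from the robot), 59 mm above the worktop; axes as shaker. Cell 52 mm square inside, open at the top; walls 4 mm thick, 51 mm high above this floor; pitch 56 mm.
- cell_1 (a point): centre of the floor of cell 1 of the shaker's grey crate (cell_0 leftmost, cell_3 rightmost seen from the robot), 59 mm above the worktop; axes as shaker. Cell 52 mm square inside, open at the top; walls 4 mm thick, 51 mm high above this floor; pitch 56 mm.
- cell_2 (a point): centre of the floor of cell 2 of the shaker's grey crate (cell_0 leftmost, cell_3 rightmost seen from the robot), 59 mm above the worktop; axes as shaker. Cell 52 mm square inside, open at the top; walls 4 mm thick, 51 mm high above this floor; pitch 56 mm.
- cell_3 (a point): centre of the floor of cell 3 of the shaker's grey crate (cell_0 leftmost, cell_3 rightmost seen from the robot), 59 mm above the worktop; axes as shaker. Cell 52 mm square inside, open at the top; walls 4 mm thick, 51 mm high above this floor; pitch 56 mm.
- comb (a joint): aluminium retaining comb, 170 to 176 mm above the worktop, that slides along -x of the shaker over the cells, its tines passing between the bottle caps 3 mm above the shoulders. Value in m: 0 = fully back (tine tips 66 mm behind the middle line of the cells), 0.080 = fully forward at its stop (tips 14 mm in front of that line). Driven by the star wheel, 10.2 mm per rad.
- star_wheel (a joint): angle of the star wheel about its vertical axis, rad: 0 = comb fully back, 7.85 (a turn and a quarter, at the stop) = comb fully forward; grows clockwise seen from above, so spokes on the open left side move away from the robot. At 0 one spoke points along y of the shaker (left). Starts between 0 and 1. Stays where it is left; it takes 2 to 5 N at a spoke.
- wheel_axis (a point): point on the star wheel's vertical axis at the height of the spokes, 85 mm above the worktop, 30 mm above the deck; axes as shaker. Five steel spokes 72 degrees apart, 10 mm thick, end in black 19 mm balls and reach 79 mm from the axis; hub 38 mm. The pod ends 30 mm to the left of the axis. The right part runs under the hood.
- dial (a joint): time dial of the shaker, rad, growing clockwise seen from above: 0 = off, its white pointer line towards the robot; a click every 30 degrees (0.5236 rad), seven in all; four clicks = 2.094. The detent pulls the dial into the nearest click with about 0.06 Nm. Off at the start.
- dial_grip (a point): point on the dial's vertical axis at the height to grip, 92 mm above the worktop; turns with the dial, x along the grip bar. Black grip bar 42 mm long, 14 mm thick, from 67 to 99 mm above the worktop, on a disc of 44 mm; at value 0 it lies along x of the shaker. The crate begins 66 mm behind the axis.
- bottle_1: white plastic bottle with spray cap, round, 44 mm in diameter, 138 mm tall; the straight body, where it is gripped, reaches 100 mm up, the narrower cap stands above it; about 0.28 kg, most of it the settled sediment at the foot. Origin at the centre of its underside, z up. Stands on the open worktop left of the shaker at the start; may be absent (3 or 4 of the 4 are there).
- bottle_2: white plastic bottle with spray cap, round, 44 mm in diameter, 138 mm tall; the straight body, where it is gripped, reaches 100 mm up, the narrower cap stands above it; about 0.28 kg, most of it the settled sediment at the foot. Origin at the centre of its underside, z up. Stands on the open worktop left of the shaker at the start; may be absent (3 or 4 of the 4 are there).
- bottle_3: white plastic bottle with spray cap, round, 44 mm in diameter, 138 mm tall; the straight body, where it is gripped, reaches 100 mm up, the narrower cap stands above it; about 0.28 kg, most of it the settled sediment at the foot. Origin at the centre of its underside, z up. Stands on the open worktop left of the shaker at the start; may be absent (3 or 4 of the 4 are there).
- bottle_4: white plastic bottle with spray cap, round, 44 mm in diameter, 138 mm tall; the straight body, where it is gripped, reaches 100 mm up, the narrower cap stands above it; about 0.28 kg, most of it the settled sediment at the foot. Origin at the centre of its underside, z up. Stands on the open worktop left of the shaker at the start; may be absent (3 or 4 of the 4 are there).
- sample_box: small blue box with a clear lid, 44x60x26 mm, lying behind the bottles: not part of the job. Origin at the centre of its underside.
- loupe: black stand magnifier, 34 mm round, 34 mm tall, standing behind the bottles: not part of the job. Origin at the centre of its underside.
There are look-alikes about, which are no part of the job. What is shaped like the bottle_4 but green is not meant.

How it is judged:
On the way, in this order (a step that is already met when the one before it is completed fails the run):
1. every bottle stands upright in a cell of its own, released, the comb still back ((horizontal distance between bottle_1 and cell_0 below 0.013 m or horizontal distance between bottle_1 and cell_1 below 0.013 m or horizontal distance between bottle_1 and cell_2 below 0.013 m or horizontal distance between bottle_1 and cell_3 below 0.013 m) and z of bottle_1 in the frame of cell_0 between -0.006 and 0.006 m and angle between each of bottle_1, bottle_2, bottle_3, bottle_4's own z axis and vertical below 0.15 rad and (horizontal distance between bottle_2 and cell_0 below 0.013 m or horizontal distance between bottle_2 and cell_1 below 0.013 m or horizontal distance between bottle_2 and cell_2 below 0.013 m or horizontal distance between bottle_2 and cell_3 below 0.013 m) and z of bottle_2 in the frame of cell_0 between -0.006 and 0.006 m and (horizontal distance between bottle_3 and cell_0 below 0.013 m or horizontal distance between bottle_3 and cell_1 below 0.013 m or horizontal distance between bottle_3 and cell_2 below 0.013 m or horizontal distance between bottle_3 and cell_3 below 0.013 m) and z of bottle_3 in the frame of cell_0 between -0.006 and 0.006 m and (horizontal distance between bottle_4 and cell_0 below 0.013 m or horizontal distance between bottle_4 and cell_1 below 0.013 m or horizontal distance between bottle_4 and cell_2 below 0.013 m or horizontal distance between bottle_4 and cell_3 below 0.013 m) and z of bottle_4 in the frame of cell_0 between -0.006 and 0.006 m and contact force between each of bottle_1, bottle_2, bottle_3, bottle_4 and the fingers below 0.3 N and value of joint comb below 0.03 m), for 0.3 s.
2. the comb is fully forward over the bottles, the dial still off ((horizontal distance between bottle_1 and cell_0 below 0.013 m or horizontal distance between bottle_1 and cell_1 below 0.013 m or horizontal distance between bottle_1 and cell_2 below 0.013 m or horizontal distance between bottle_1 and cell_3 below 0.013 m) and z of bottle_1 in the frame of cell_0 between -0.006 and 0.006 m and angle between each of bottle_1, bottle_2, bottle_3, bottle_4's own z axis and vertical below 0.15 rad and (horizontal distance between bottle_2 and cell_0 below 0.013 m or horizontal distance between bottle_2 and cell_1 below 0.013 m or horizontal distance between bottle_2 and cell_2 below 0.013 m or horizontal distance between bottle_2 and cell_3 below 0.013 m) and z of bottle_2 in the frame of cell_0 between -0.006 and 0.006 m and (horizontal distance between bottle_3 and cell_0 below 0.013 m or horizontal distance between bottle_3 and cell_1 below 0.013 m or horizontal distance between bottle_3 and cell_2 below 0.013 m or horizontal distance between bottle_3 and cell_3 below 0.013 m) and z of bottle_3 in the frame of cell_0 between -0.006 and 0.006 m and (horizontal distance between bottle_4 and cell_0 below 0.013 m or horizontal distance between bottle_4 and cell_1 below 0.013 m or horizontal distance between bottle_4 and cell_2 below 0.013 m or horizontal distance between bottle_4 and cell_3 below 0.013 m) and z of bottle_4 in the frame of cell_0 between -0.006 and 0.006 m and value of joint comb above 0.077 m and value of joint dial below 0.26 rad), for 0.2 s.
3. the dial stands at four clicks (value of joint dial between 1.9444 and 2.2444 rad), for 0.3 s.
At the end, for the whole second after the job is handed in: Every bottle that is there stands upright (within 0.15 rad) on the floor of a cell (within 13 mm of its centre sideways, 6 mm in height), at rest and released; the comb is fully forward (0.077 m or more); the dial stands at the fourth click (2.094 +- 0.15 rad) (all of step 3 and (horizontal distance between bottle_1 and cell_0 below 0.013 m or horizontal distance between bottle_1 and cell_1 below 0.013 m or horizontal distance between bottle_1 and cell_2 below 0.013 m or horizontal distance between bottle_1 and cell_3 below 0.013 m) and z of bottle_1 in the frame of cell_0 between -0.006 and 0.006 m and angle between each of bottle_1, bottle_2, bottle_3, bottle_4's own z axis and vertical below 0.15 rad and (horizontal distance between bottle_2 and cell_0 below 0.013 m or horizontal distance between bottle_2 and cell_1 below 0.013 m or horizontal distance between bottle_2 and cell_2 below 0.013 m or horizontal distance between bottle_2 and cell_3 below 0.013 m) and z of bottle_2 in the frame of cell_0 between -0.006 and 0.006 m and (horizontal distance between bottle_3 and cell_0 below 0.013 m or horizontal distance between bottle_3 and cell_1 below 0.013 m or horizontal distance between bottle_3 and cell_2 below 0.013 m or horizontal distance between bottle_3 and cell_3 below 0.013 m) and z of bottle_3 in the frame of cell_0 between -0.006 and 0.006 m and (horizontal distance between bottle_4 and cell_0 below 0.013 m or horizontal distance between bottle_4 and cell_1 below 0.013 m or horizontal distance between bottle_4 and cell_2 below 0.013 m or horizontal distance between bottle_4 and cell_3 below 0.013 m) and z of bottle_4 in the frame of cell_0 between -0.006 and 0.006 m and value of joint comb above 0.077 m and linear speed of each of bottle_1, bottle_2, bottle_3, bottle_4 below 0.02 m/s and contact force between each of bottle_1, bottle_2, bottle_3, bottle_4 and the fingers below 0.3 N); the robot touches nothing.
It fails at once if the dial is turned on (half a click or more) before the comb is forward (value of joint dial above 0.3 rad and value of joint comb below 0.07 m).
It fails at once if the small box or the magnifier is shoved away (more than 6 cm) (distance of any of sample_box, loupe from where it was at the start of the episode above 0.06 m).
Of bottle_1, bottle_2, bottle_3, bottle_4 only 3 to 4 are there at a start; the rules pass over those that are not, and their reading is None.
At some moment in a run one of bottle_1, bottle_2, bottle_3, bottle_4 may be knocked a few centimetres aside while the robot is not near it.
Once in a run the grip may slacken for a moment while it holds something.
It also fails if it takes over 210 s, if anything falls off the work surface, if the arm or the gripper's body presses on something with over 40 N, if the wrist force passes 120 N, or if a joint passes its speed limit or range.

## Robot

A 6-joint arm with a two-finger parallel gripper is mounted at the origin on a cart in front of the work surface, level with it; the furniture and walls round the work are solid. World frame = base frame: x ahead of the robot, y to its left, z up, the work surface at z = 0. Lengths are in m, angles in rad, forces in N, time in s.
With the tool pointing down it reaches from about 0.275 to 0.775 m from the base axis. Payload 14.6 kg.
Tool frame: the origin (TCP) lies on the mounting face of the last link; the fingertips stand 173 mm ahead of it and the grasp point (between the pads) lies 155 mm ahead of it (manip.hold_point_z is the distance from the TCP to the grasp point, in m); z points along the fingers, y is the line along which they close (so a half turn about z gives the same grasp; the last joint's range is limited). The gripper opens to 85 mm and grips with 20 to 120 N. Pads are 22 mm wide; open, the fingers measure 114 mm over their backs; the gripper's body (76 mm by 85 mm) begins 54 mm behind the grasp point. The pads swing forward as they close: fully open they stand 13 mm farther back than shut.
Start: joints at [1.101, 0.263, -0.048, 1.259, 0, 1.415], TCP at [0.163, 0.499, 0.405] pointing down, gripper open.
Joint ranges: [-2.65, 2.65], [-0.89, 1.7], [-1.18, 1.37], [-2.13, 2.11], [-1.35, 1.29], [-3.14, 3.14]. Speed limits (rad/s): [1.89, 1.89, 2.57, 2.79, 3.14, 3.14].

## Interface

Orientations are given as a rotation vector (axis times angle).
In Python, from bench import status, eyes, order, manip gives the robot as it stands.
- The arm moves only by the tool play_rows, never from a script. Its argument "deltas" is one flat list of numbers, 7 for each row, row after row: the shift along the tool's x, y, z in mm, then the turn, a rotation vector about the tool's x, y, z in degrees, then the finger opening in mm, from 0 to 85.4. A call has 1 to 10 rows; each row shifts and turns the commanded pose from where the row before left it, along the tool's axes as they then stand; what a row does not reach is not made up. A row lasts 1/12 s, in which the tool goes at most 41.7 mm and 7.16 degrees, less where a joint would pass 70% of its speed; a pose out of reach is approached as far as the arm can. A call with a gripper value outside its range is refused whole. The fingers move at their own pace and stop on an object; "squeeze" is the grip in N (left out, the last holds). Time passes only in rows, so rows that do not move let the fingers close. It gives the time, the measured TCP pose, the force, the opening and the grip force at its end, in the units of the state.
- status.observe(): the state, without advancing time (a new reading comes with each control period).
- eyes.grab_frame(name): name is "side" or "top" or "wrist"; returns a dict with "image" (420x560x3 uint8, red, green, blue), "depth" (420x560 float32, m along the optical axis (not along the pixel's ray), 0 where there is no reading), "fx", "fy", "cx", "cy" (pixels), "R" (3x3) and "t" (3): a world point X has camera coordinates R X + t; the wrist camera has in their place "mount" (4x4, takes a point from camera to tool coordinates, whose origin is the TCP and whose axes are the flange's). Camera axes: x right, y down, z forward; pixel columns grow to the right and rows downward; lengths in m; the calibration is good to about 2 mm. The wrist camera is an equidistant fisheye: a pixel r from the principal point sees the ray r / f radians off the axis. A picture is of the moment at which its call begins: read the wrist's pose just before it.
- order.job_done(): hands the job in; it is judged then, once.
The state is a dict: "t": time; "joints": joint angles; "qd": joint speeds; "tau": joint torques, N m; "tcp_pos": TCP position; "eef_rot": TCP orientation; "wrist_force": force on the tool from outside, world axes, zero at the start; "moment": the same for the moment, N m; "gripper_width": opening from 0.0 (shut) to 1.0 (fully open); "finger_force": force on a finger pad.
Only numpy, scipy, OpenCV 4.12 (cv2) and the standard library are available. Lean on these libraries where they do the work, as an engineer would, in place of code of your own. Each camera call takes 0.05 s, during which the arm holds its last target. There are 200 camera calls.

## Working session

There is one attempt and no reset: what is moved stays moved. The work goes in short steps, Python scripts to look and compute and a tool call to move; the robot and the scene stay as the last step left them, time stands still between calls to the robot, and variables do not carry over. Pictures are saved under pics/ and viewed, at most 14 in all, crops included, and the job is handed in when it is done.

Besides the shell and the picture viewer there is one more tool, called after "Emit:" as a command line: name --argument value ..., lists and objects as JSON in quotes. play_rows: Moves the arm, as the interface text tells. Its arguments: {"type":"object","properties":{"deltas":{"type":"array"},"squeeze":{"type":"number"}},"required":["deltas"]}

```bash
ls; mkdir -p pics; cat > h.py <<'E'
import numpy as np, cv2
from bench import status, eyes, order, manip
from scipy.spatial.transform import Rotation as Ro
def grab(n):
    f=eyes.grab_frame(n); return f
def save(img,p,box=None,s=1):
    im=img[:,:,::-1]
    if box: u0,v0,u1,v1=box; im=im[v0:v1,u0:u1]
    im=cv2.resize(im,None,fx=s,fy=s,interpolation=cv2.INTER_CUBIC); cv2.imwrite('pics/'+p,im)
def ray(f,u,v,z):
    R=np.array(f['R']);t=np.array(f['t']);c=-R.T@t
    d=R.T@np.array([(u-f['cx'])/f['fx'],(v-f['cy'])/f['fy'],1]); return c+d*(z-c[2])/d[2]
def cloud(f):
    d=f['depth'];v,u=np.mgrid[:d.shape[0],:d.shape[1]]
    P=np.stack([(u-f['cx'])/f['fx']*d,(v-f['cy'])/f['fy']*d,d],-1)
    W=(P-np.array(f['t']))@np.array(f['R']); W[d==0]=np.nan; return W
def proj(f,X):
    p=np.array(f['R'])@np.array(X)+np.array(f['t']); return f['fx']*p[0]/p[2]+f['cx'],f['fy']*p[1]/p[2]+f['cy']
E
python3 - <<'E'
from h import *
s=status.observe(); print(s, manip.hold_point_z)
for n in('top','side'):
    f=grab(n); save(f['image'],n+'0.png'); print(n,f['fx'],f['cx'],f['cy'],-np.array(f['R']).T@f['t'],np.array(f['R'])[2])
    np.savez(n+'0.npz',**f)
E
```

```text
pics
{'t': 0.0, 'joints': array([ 1.10070239e+00,  2.63486426e-01, -4.89772485e-02,  1.25938620e+00,
       -1.30102343e-05,  1.41550666e+00]), 'qd': array([ 1.12932091e-03,  4.63669718e-05,  5.51607527e-04, -1.97065065e-04,
       -6.39599680e-04, -4.07750044e-04]), 'tau': array([-1.76564539e-03, -6.37617660e+01,  3.84569621e+01,  1.36806979e-02,
       -9.63772618e-05, -1.01056895e-05]), 'tcp_pos': array([0.16250621, 0.49909926, 0.40422912]), 'eef_rot': array([-4.92405104e-01, -3.10244753e+00,  1.58079365e-03]), 'wrist_force': array([ 0.30207593,  0.054801  , -0.25623784]), 'moment': array([0.00165575, 0.00298244, 0.00794734]), 'finger_force': 0.0, 'gripper_width': 0.9988224425119994} 0.1547
top 510.80375183254057 279.9280277898146 209.3631138344941 [0.30974762 0.04593919 1.49954972] [ 0.1147099  -0.0045115  -0.99338879]
side 452.1853770755329 282.64771303563015 209.01358538999284 [0.35340716 0.85698567 0.84746588] [ 0.11777149 -0.72526996 -0.67831657]
```

View pics/top0.png

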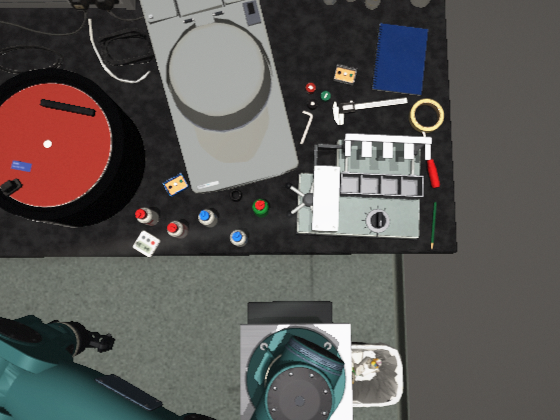

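View pics/side0.png

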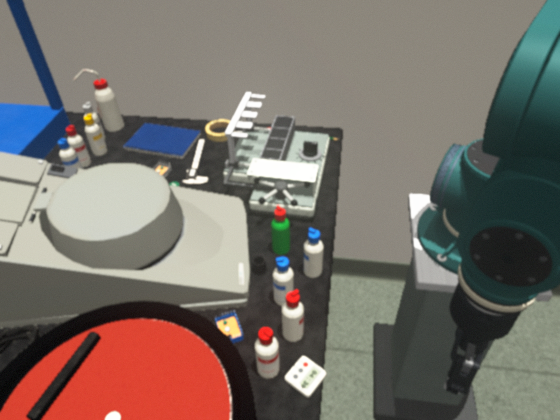

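The top view shows four white bottles: red caps at (145,215) and (176,229), blue caps at (207,217) and (238,238). A fifth, at (261,206), has a green body with a red/green cap in both views. The task excludes it, and the white bottles at the far back are also not part of the job. The shaker is at (300–425, 135–238), the star wheel at about (307,200) and the dial at (377,220). I'll confirm with one enlarged crop and measure.

```bash
python3 - <<'E'
from h import *
T=dict(np.load('top0.npz'));S=dict(np.load('side0.npz'))
a=cv2.resize(T['image'][130:245,290:440],None,fx=4,fy=4,interpolation=cv2.INTER_CUBIC)
b=cv2.resize(T['image'][170:262,130:280],None,fx=4,fy=4,interpolation=cv2.INTER_CUBIC)
cv2.imwrite('pics/shk.png',a[:,:,::-1]);cv2.imwrite('pics/bot.png',b[:,:,::-1])
CT=cloud(T);CS=cloud(S)
from scipy.optimize import least_squares
for n,(u,v) in dict(redA=(145,215),redB=(176,229),bluA=(207,217),bluB=(238,238),green=(261,206)).items():
    w=ray(T,u,v,0.135)
    out=[]
    for C in(CT,CS):
        P=C.reshape(-1,3);P=P[np.isfinite(P[:,0])]
        m=np.hypot(*(P[:,:2]-w[:2]).T)<0.04
        cap=P[m&(P[:,2]>0.11)&(P[:,2]<0.15)]; bod=P[m&(P[:,2]>0.03)&(P[:,2]<0.092)]
        out.append((cap,bod))
    B=np.vstack([o[1] for o in out])
    r=least_squares(lambda c:np.hypot(*(out[1][1][:,:2]-c).T)-0.022,w[:2],loss='soft_l1',f_scale=0.002)
    print(n,w[:2].round(4),'captop',out[0][0].mean(0).round(4),out[0][0][:,2].max().round(4),'capside',out[1][0].mean(0).round(4),'bodyfit',r.x.round(4),[len(o[1]) for o in out],'res',np.sqrt((r.fun**2).mean()).round(4))
# shaker z levels
P=CT[130:245,290:440].reshape(-1,3)
h,e=np.histogram(P[:,2],np.arange(0,0.2,0.005));print([(round(x,3),y) for x,y in zip(e,h) if y>40])
E
```

```text
redA [0.4551 0.4019] captop [0.459  0.4172 0.1288] 0.1399 capside [0.4619 0.4249 0.1267] bodyfit [0.4628 0.4192] [120, 267] res 0.001
redB [0.4167 0.3182] captop [0.4213 0.331  0.1287] 0.14 capside [0.4236 0.3382 0.1265] bodyfit [0.4248 0.3331] [100, 403] res 0.001
bluA [0.4483 0.2356] captop [0.4534 0.2455 0.1291] 0.1421 capside [0.4563 0.2526 0.126 ] bodyfit [0.4569 0.247 ] [82, 350] res 0.0011
bluB [0.3912 0.1524] captop [0.3956 0.1576 0.1297] 0.1433 capside [0.3994 0.1648 0.1261] bodyfit [0.3994 0.1589] [67, 359] res 0.0013
green [0.4768 0.0906] captop [0.4805 0.0962 0.1294] 0.1405 capside [0.4841 0.1022 0.1256] bodyfit [0.4847 0.0968] [69, 340] res 0.0013
[(np.float64(0.0), np.int64(1973)), (np.float64(0.005), np.int64(275)), (np.float64(0.01), np.int64(69)), (np.float64(0.015), np.int64(146)), (np.float64(0.02), np.int64(190)), (np.float64(0.025), np.int64(55)), (np.float64(0.035), np.int64(44)), (np.float64(0.04), np.int64(174)), (np.float64(0.045), np.int64(564)), (np.float64(0.05), np.int64(2713)), (np.float64(0.055), np.int64(2468)), (np.float64(0.06), np.int64(703)), (np.float64(0.065), np.int64(338)), (np.float64(0.07), np.int64(209)), (np.float64(0.075), np.int64(143)), (np.float64(0.08), np.int64(129)), (np.float64(0.085), np.int64(226)), (np.float64(0.09), np.int64(186)), (np.float64(0.095), np.int64(234)), (np.float64(0.1), np.int64(268)), (np.float64(0.105), np.int64(1052)), (np.float64(0.11), np.int64(773)), (np.float64(0.115), np.int64(47)), (np.float64(0.17), np.int64(285)), (np.float64(0.175), np.int64(513)), (np.float64(0.18), np.int64(363)), (np.float64(0.185), np.int64(51))]
```

View pics/shk.png

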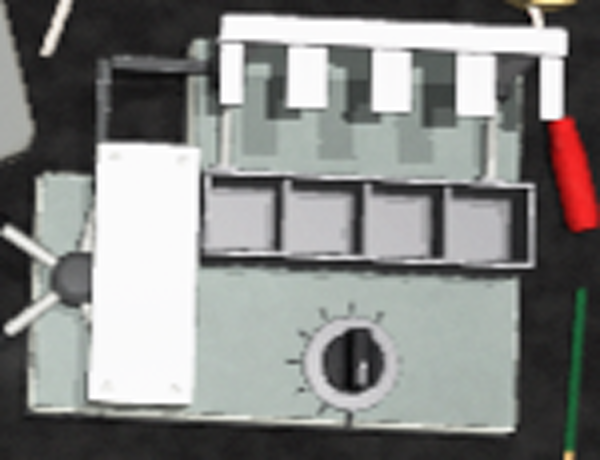

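View pics/bot.png

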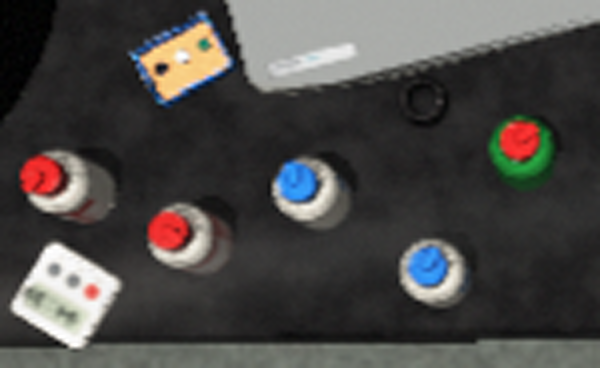

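The crop confirms four white-bodied bottles. The green body at crop (520,150) is the excluded look-alike. The shaker crop shows the hood at (97–198, 143–405), the crate rim at (203–535, 172–268), the hub at (75,278) and the dial at (350,362). Next I'll fix the shaker pose.

```bash
python3 - <<'E'
from h import *
T=dict(np.load('top0.npz'));S=dict(np.load('side0.npz'))
def rect(f,mask,z,name):
    ys,xs=np.nonzero(mask); 
    pts=np.array([ray(f,x,y,z)[:2] for x,y in zip(xs,ys)],np.float32)
    (c,s,a)=cv2.minAreaRect(pts*1000); print(name,len(xs),np.round(c,1),np.round(s,1),round(a,2)); 
    print(cv2.boxPoints((c,s,a)).round(0).tolist())
def big(m):
    n,l,st,_=cv2.connectedComponentsWithStats(m.astype(np.uint8)); i=1+st[1:,4].argmax(); return l==i
for f,n in((T,'top'),(S,'side')):
    g=f['image'].min(2); C=cloud(f)
    w=(g>235)&(abs(C[:,:,2]-0.11)<0.008)&(C[:,:,1]<0.1)&(C[:,:,0]>.3)
    m=big(w);rect(f,m,0.110,n+' hood')
    # crate: height-based
    c=(abs(C[:,:,2]-0.108)<0.010)&(C[:,:,1]<-0.045)&(C[:,:,1]>-0.4)&(C[:,:,0]>.4)&(C[:,:,0]<.62)&~cv2.dilate(m.astype(np.uint8),np.ones((3,3))).astype(bool)
    rect(f,big(c),0.110,n+' crate')
f=T
g=f['image'].astype(int)
# hub, dial disc
gray=cv2.cvtColor(f['image'],cv2.COLOR_RGB2GRAY)
big4=cv2.resize(gray[130:245,290:440],None,fx=4,fy=4,interpolation=cv2.INTER_CUBIC)
ci=cv2.HoughCircles(big4[270:450,270:430],cv2.HOUGH_GRADIENT,1,200,param1=120,param2=15,minRadius=25,maxRadius=55)
print('dial disc circles',ci)
if ci is not None:
    u,v,r=ci[0][0];u=(u+270+.5)/4+290-.5;v=(v+270+.5)/4+130-.5;print(ray(T,u,v,0.065),r/4)
for nm,(u,v) in dict(hub=(75,278),spA=(8,233),spB=(12,328),c0L=(205,175),c3R=(533,187),c3RB=(530,268),c0B=(203,257),dial=(350,362)).items():
    print(nm,ray(T,u/4+290,v/4+130,{'h':.095,'s':.085,'c':.11,'d':.067}[nm[0]]).round(4))
E
```

```text
top hood 1548 [501.1 -86.3] [ 67.7 177.7] 86.89
[[411.0, -115.0], [588.0, -125.0], [592.0, -57.0], [414.0, -48.0]]
top crate 479 [ 536.8 -239.2] [227.4  61.8] 86.9
[[500.0, -351.0], [561.0, -354.0], [574.0, -127.0], [512.0, -124.0]]
side hood 1087 [504.2 -85. ] [ 71.6 178.9] 86.32
[[413.0, -115.0], [591.0, -126.0], [596.0, -55.0], [417.0, -44.0]]
side crate 371 [ 538.5 -241.4] [221.5  63.7] 86.91
[[501.0, -350.0], [564.0, -354.0], [576.0, -133.0], [513.0, -129.0]]
dial disc circles [[[82.5 93.5 31. ]]]
[ 0.44150094 -0.23634272  0.065     ] 7.75
hub [ 0.4988 -0.0406  0.095 ]
spA [0.5323 0.0052 0.085 ]
spB [0.4654 0.0032 0.085 ]
c0L [ 0.5678 -0.1306  0.11  ]
c3R [ 0.5576 -0.3569  0.11  ]
c3RB [ 0.5012 -0.3526  0.11  ]
c0B [ 0.5107 -0.1279  0.11  ]
dial [ 0.4413 -0.2352  0.067 ]
```

Emit:
play_rows --deltas '[0,0,0,0,0,7,85,0,0,0,0,0,7,85,0,0,0,0,0,7,85,0,0,0,0,0,7,85,0,0,0,0,0,7,85,0,0,0,0,0,7,85,0,0,0,0,0,7,85,0,0,0,0,0,7,85,0,0,0,0,0,7,85,0,0,0,0,0,7,85]' --squeeze 60

```text
t: 0.93
tcp_pos: [0.1625, 0.4992, 0.4044]
eef_rot: [2.19, 2.252, -0.001]
wrist_force: [0.3, 0.9, -0.5]
gripper_width: 0.997
finger_force: 0.0
```

```bash
cat >> h.py <<'E'
UX=np.array([np.cos(-.0541),np.sin(-.0541),0]);
def to(x,y,zg,yaw=-3.1):
    "print remaining mm in tool axes to put grasp point (nominal) at x,y,zg and tool-y at yaw"
    s=status.observe();R=Ro.from_rotvec(s['eef_rot']).as_matrix();p=np.array(s['tcp_pos'])
    t=np.array([x,y,zg+0.1547]);d=R.T@(t-p)*1000
    c=np.deg2rad(yaw);D=np.array([[-np.sin(c),np.cos(c),0],[np.cos(c),np.sin(c),0],[0,0,-1]]).T
    rv=Ro.from_matrix(R.T@D).as_rotvec(degrees=True)
    print('t',round(s['t'],2),'grasp',(p-[0,0,.1547]).round(4),'d',d.round(1),'rv',rv.round(2),'d_after_turn',(D.T@(t-p)*1000).round(1),'w',round(s['gripper_width']*85.4,1),'ff',round(float(s['finger_force']),1),'F',np.round(s['wrist_force'],1))
E
python3 -c "
from h import *
to(.399,.159,.09)"
```

```text
t 0.93 grasp [0.1625 0.4992 0.2497] d [-346.6  226.8  159.8] rv [-0.02  0.03  4.72] d_after_turn [-326.9  254.5  159.7] w 85.1 ff 0.0 F [ 0.3  0.9 -0.5]
```

Emit:
play_rows --deltas '[0,0,0,0,0,4.7,85,-32,25,0,0,0,0,85,-32,25,0,0,0,0,85,-32,25,0,0,0,0,85,-32,25,0,0,0,0,85,-32,25,0,0,0,0,85,-32,25,0,0,0,0,85,-32,25,0,0,0,0,85,-32,25,0,0,0,0,85,-32,25,0,0,0,0,85]'

```text
t: 1.77
tcp_pos: [0.3741, 0.1989, 0.4047]
eef_rot: [-2.274, -2.168, 0.0]
wrist_force: [1.1, 0.9, -0.3]
gripper_width: 0.993
finger_force: 0.0
```

```bash
python3 -c "
from h import *
to(.399,.159,.09)"
```

```text
t 1.77 grasp [0.3741 0.1989 0.25  ] d [-38.7  26.8 160. ] rv [-0.    0.    0.37] d_after_turn [-38.5  27.  160. ] w 84.8 ff 0.0 F [ 1.1  0.9 -0.3]
```

Emit:
play_rows --deltas '[-19,13.5,5,0,0,0.3,85,-19,13.5,5,0,0,0,85,0,0,0,0,0,0,85,0,0,0,0,0,0,85]'

```text
t: 2.1
tcp_pos: [0.3989, 0.1607, 0.3943]
eef_rot: [-2.282, -2.159, 0.001]
wrist_force: [-0.4, -0.2, -0.4]
gripper_width: 0.996
finger_force: 0.0
```

```bash
cat >> h.py <<'E'
def wgrab():
    s=status.observe();f=eyes.grab_frame('wrist');R=Ro.from_rotvec(s['eef_rot']).as_matrix();M=np.array(f['mount'])
    f['Rw']=R@M[:3,:3];f['c']=R@M[:3,3]+np.array(s['tcp_pos']);return f
def wray(f,u,v,z):
    x=u-f['cx'];y=v-f['cy'];r=np.hypot(x,y)+1e-9;th=r/f['fx']
    d=f['Rw']@np.array([np.sin(th)*x/r,np.sin(th)*y/r,np.cos(th)]);return f['c']+d*(z-f['c'][2])/d[2]
def wproj(f,X):
    p=f['Rw'].T@(np.array(X)-f['c']);r=np.hypot(p[0],p[1])+1e-9;th=np.arctan2(r,p[2])
    return f['cx']+f['fx']*th*p[0]/r,f['cy']+f['fx']*th*p[1]/r
def blobs(img,col,minA=15):
    h=cv2.cvtColor(img,cv2.COLOR_RGB2HSV);H,Sa,V=h[...,0],h[...,1],h[...,2]
    m={'blue':(H>98)&(H<125),'red':(H<8)|(H>172)}[col]&(Sa>130)&(V>70)
    n,l,st,c=cv2.connectedComponentsWithStats(m.astype(np.uint8));return [(c[i].round(1),st[i,4]) for i in range(1,n) if st[i,4]>=minA]
E
python3 - <<'E'
from h import *
to(.399,.159,.09)
f=wgrab();save(f['image'],'w1.png');print(f['c'],f['fx'],f['cx'],f['cy'])
for c in('blue','red'):
    for b in blobs(f['image'],c): print(c,b,wray(f,*b[0],.130).round(4))
for X in((.399,.159,.1),(.4569,.247,.1)):print(wproj(f,X))
E
```

```text
t 2.1 grasp [0.3989 0.1607 0.2396] d [ -1.7   0.4 149.6] rv [-0.06  0.01 -0.07] d_after_turn [ -1.7   0.2 149.6] w 85.1 ff 0.0 F [-0.4 -0.2 -0.4]
[0.40319875 0.23273178 0.3634195 ] 325.19226210127806 279.40435091467765 205.7497740218612
blue (array([394.8,  21.8]), np.int32(287)) [0.4918 0.2995 0.13  ]
blue (array([430.1,  13.8]), np.int32(144)) [0.5223 0.3091 0.13  ]
blue (array([349.6,  91.4]), np.int32(1084)) [0.4538 0.2453 0.13  ]
blue (array([276.8, 210.5]), np.int32(1056)) [0.3968 0.1593 0.13  ]
blue (array([548.9, 376.1]), np.int32(512)) [ 0.7861 -0.125   0.13  ]
red (array([297.5,   1. ]), np.int32(53)) [0.4204 0.3142 0.13  ]
red (array([369.6, 267. ]), np.int32(274)) [0.4704 0.106  0.13  ]
red (array([547.8, 300.2]), np.int32(26)) [0.7038 0.0311 0.13  ]
(np.float64(279.8016060123022), np.float64(200.00169516661234))
(np.float64(345.4442186135651), np.float64(91.3736149079267))
```

View pics/w1.png

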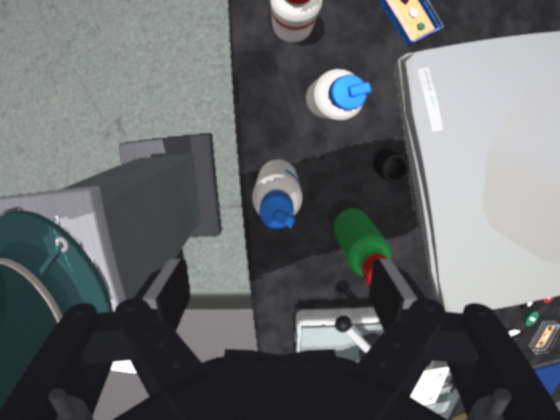

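The wrist view shows the blue-capped bottle at (277,210) directly below, the green look-alike at (365,245) clear of the fingers, and the wheel balls and spoke at (345,323). Lowering to grasp.

Emit:
play_rows --deltas '[-1,0,25,0,0,0,85,0,0,30,0,0,0,85,0,0,30,0,0,0,85,0,0,30,0,0,0,85,0,0,25,0,0,0,85,0,0,10,0,0,0,85,0,0,0,0,0,0,35,0,0,0,0,0,0,35,0,0,0,0,0,0,35,0,0,0,0,0,0,35]' --squeeze 60

```text
t: 2.98
tcp_pos: [0.3986, 0.1609, 0.2459]
eef_rot: [2.279, 2.162, 0.002]
wrist_force: [-4.7, 0.8, 14.3]
gripper_width: 0.498
finger_force: 58.6
```

```bash
python3 -c "
from h import *
to(.533,-.323,.25)"
```

```text
t 2.98 grasp [0.3986 0.1609 0.0912] d [-476.1  159.8 -159. ] rv [ 0.07 -0.04  0.1 ] d_after_turn [-475.9  160.4 -158.8] w 42.6 ff 58.6 F [-4.7  0.8 14.3]
```

Emit:
play_rows --deltas '[0,0,-10,0,0,0,35,0,0,-20,0,0,0,35,0,0,-25,0,0,0,35,0,0,-25,0,0,0,35,0,0,-25,0,0,0,35,0,0,-25,0,0,0,35,0,0,-20,0,0,0,35,0,0,-10,0,0,0,35]' --squeeze 80

```text
t: 3.65
tcp_pos: [0.3984, 0.1606, 0.4079]
eef_rot: [2.278, 2.161, 0.005]
wrist_force: [-0.4, 0.3, -2.9]
gripper_width: 0.5
finger_force: 81.8
```

```bash
cat >> h.py <<'E'
from scipy.optimize import least_squares
def body(f,x,y,z0,z1,r=0.04):
    "fit vertical cylinder r 22 mm to side-view points near x,y between heights z0..z1"
    P=cloud(f).reshape(-1,3);P=P[np.isfinite(P[:,0])]
    P=P[(np.hypot(P[:,0]-x,P[:,1]-y)<r)&(P[:,2]>z0)&(P[:,2]<z1)]
    q=least_squares(lambda c:np.hypot(*(P[:,:2]-c).T)-0.022,[x,y],loss='soft_l1',f_scale=.002)
    return q.x.round(4),len(P),np.sqrt((q.fun**2).mean()).round(4),P
def held(zoff=0.0):
    s=status.observe();p=s['tcp_pos'];g=p[2]-.1547
    f=grab('side');x,n,e,P=body(f,p[0],p[1],g-.12,g-.025)
    Q=cloud(f).reshape(-1,3);Q=Q[np.isfinite(Q[:,0])];Q=Q[np.hypot(Q[:,0]-x[0],Q[:,1]-x[1])<.024];Q=Q[(Q[:,2]>g-.13)&(Q[:,2]<g)]
    print('held body',x,'n',n,'res',e,'off',((x-p[:2])*1000).round(1),'bottom below grasp mm',round((g-np.percentile(Q[:,2],1))*1000,1));return f
E
python3 -c "
from h import *
f=held();save(f['image'],'s1.png')
to(.533,-.323,.25)
for n,x,y in(('redA',.4628,.4192),('redB',.4248,.3331),('bluA',.4569,.247)):print(n,body(f,x,y,.03,.092)[:3])
"
```

```text
held body [0.4006 0.1588] n 467 res 0.001 off [ 2.2 -1.8] bottom below grasp mm 88.1
t 3.7 grasp [0.3987 0.1606 0.2539] d [-475.9  159.7    4.1] rv [ 0.29 -0.07  0.07] d_after_turn [-475.7  160.3    3.9] w 42.4 ff 81.8 F [ 0.2 -0.4 -1.8]
redA (array([0.463 , 0.4196]), 418, np.float64(0.0008))
redB (array([0.4248, 0.3333]), 403, np.float64(0.0009))
bluA (array([0.457 , 0.2471]), 346, np.float64(0.001))
```

Emit:
play_rows --deltas '[-20,7,0,0,0,0,35,-38,13,0,0,0,0,35,-39,13,0,0,0,0,35,-39,13,0,0,0,0,35,-39,13,0,0,0,0,35,-39,13,0,0,0,0,35,-39,13,0,0,0,0,35,-39,13,0,0,0,0,35,-39,13,0,0,0,0,35,-39,13,0,0,0,0,35]'

```text
t: 4.53
tcp_pos: [0.5026, -0.2176, 0.4047]
eef_rot: [2.28, 2.161, 0.0]
wrist_force: [1.7, 0.9, -3.3]
gripper_width: 0.496
finger_force: 81.9
```

```bash
python3 -c "
from h import *
to(.532,-.323,.25)"
```

```text
t 4.53 grasp [ 0.5026 -0.2176  0.25  ] d [-103.7   34.9    0. ] rv [0.02 0.   0.05] d_after_turn [-103.7   35.     0. ] w 42.4 ff 81.9 F [ 1.7  0.9 -3.3]
```

Emit:
play_rows --deltas '[-35,12,0,0,0,0,35,-33,11,0,0,0,0,35,-23,8,0,0,0,0,35,-10,2,0,0,0,0,35,0,0,0,0,0,0,35,0,0,0,0,0,0,35,0,0,0,0,0,0,35]'

```text
t: 5.12
tcp_pos: [0.5302, -0.3171, 0.4048]
eef_rot: [-2.279, -2.162, -0.0]
wrist_force: [0.2, -1.0, -1.3]
gripper_width: 0.495
finger_force: 81.9
```

```bash
python3 -c "
from h import *
to(.532,-.323,.25)
f=held(); t=grab('top')
im=np.hstack([cv2.resize(f['image'][60:220,210:350],(490,560)),cv2.resize(t['image'][130:245,340:440],(490,560))])
im=cv2.resize(im,(800,457));cv2.imwrite('pics/c3.png',im[:,:,::-1])"
```

```text
t 5.12 grasp [ 0.5302 -0.3171  0.2501] d [-5.8  2.1  0.1] rv [-0.01 -0.02  0.1 ] d_after_turn [-5.8  2.1  0.1] w 42.3 ff 81.9 F [ 0.2 -1.  -1.3]
held body [ 0.5322 -0.3184] n 311 res 0.0019 off [ 2.  -1.3] bottom below grasp mm 89.6
```

View pics/c3.png

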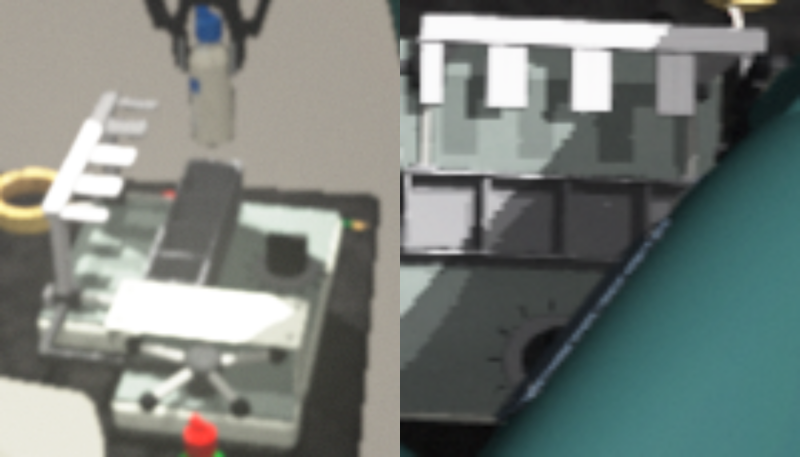

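Emit:
play_rows --deltas '[-4,2,0,0,0,0,35,0,0,15,0,0,0,35,0,0,20,0,0,0,35,0,0,10,0,0,0,35,0,0,5,0,0,0,35,0,0,5,0,0,0,35,0,0,5,0,0,0,35,0,0,5,0,0,0,35,0,0,0,0,0,0,35]'

```text
t: 5.97
tcp_pos: [0.5321, -0.3222, 0.3391]
eef_rot: [-2.279, -2.162, 0.0]
wrist_force: [0.4, 0.3, -2.8]
gripper_width: 0.499
finger_force: 82.0
```

```bash
python3 -c "
from h import *
to(.532,-.323,.15)
f=held()"
```

```text
t 5.97 grasp [ 0.5321 -0.3222  0.1844] d [-0.8 -0.1 34.4] rv [-0.02 -0.02  0.07] d_after_turn [-0.8 -0.1 34.4] w 42.6 ff 82.0 F [ 0.4  0.3 -2.8]
held body [ 0.5346 -0.3209] n 509 res 0.0072 off [2.5 1.3] bottom below grasp mm 101.2
```

Emit:
play_rows --deltas '[0,0,10,0,0,0,35,0,0,10,0,0,0,35,0,0,8,0,0,0,35,0,0,4,0,0,0,35,0,0,1,0,0,0,35,0,0,0,0,0,0,35]'

```text
t: 6.52
tcp_pos: [0.5321, -0.3223, 0.3063]
eef_rot: [-2.279, -2.161, 0.0]
wrist_force: [0.7, -0.2, -3.2]
gripper_width: 0.494
finger_force: 82.0
```

```bash
python3 -c "
from h import *
to(.532,-.323,.15)"
```

```text
t 6.52 grasp [ 0.5321 -0.3223  0.1516] d [-0.7 -0.1  1.6] rv [-0.03 -0.02  0.06] d_after_turn [-0.7 -0.1  1.6] w 42.2 ff 82.0 F [ 0.7 -0.2 -3.2]
```

Emit:
play_rows --deltas '[0,0,2,0,0,0,42,0,0,0,0,0,0,62,0,0,0,0,0,0,62,0,0,0,0,0,0,62,0,0,-10,0,0,0,62,0,0,-25,0,0,0,62,0,0,-30,0,0,0,62,0,0,-30,0,0,0,62,0,0,-30,0,0,0,62,0,0,-25,0,0,0,62]'

```text
t: 7.35
tcp_pos: [0.5318, -0.322, 0.458]
eef_rot: [2.278, 2.16, 0.0]
wrist_force: [1.4, 0.1, 0.4]
gripper_width: 0.727
finger_force: 0.0
```

```bash
python3 -c "
from h import *
to(.457,.247,.25)
f=grab('side');print('placed',body(f,.534,-.322,.115,.157)[:3])
P=cloud(f).reshape(-1,3);P=P[np.hypot(P[:,0]-.534,P[:,1]+.322)<.03];print('top z',np.nanmax(P[P[:,2]<.22][:,2]))
for n,x,y in(('redA',.4628,.4192),('redB',.4248,.3331),('bluA',.4569,.247)):print(n,body(f,x,y,.03,.092)[:3])"
```

```text
t 7.35 grasp [ 0.5318 -0.322   0.3033] d [ 564.3 -104.9   52.4] rv [0.11 0.08 0.06] d_after_turn [ 564.1 -105.4   53.3] w 62.1 ff 0.0 F [1.4 0.1 0.4]
placed (array([ 0.534 , -0.3251]), 203, np.float64(0.0028))
top z 0.1979121112402234
redA (array([0.4631, 0.4197]), 427, np.float64(0.0009))
redB (array([0.4249, 0.3332]), 407, np.float64(0.0009))
bluA (array([0.4569, 0.2471]), 350, np.float64(0.0011))
```

Emit:
play_rows --deltas '[30,-5,0,0,0,0,85,40,-8,0,0,0,0,85,40,-8,0,0,0,0,85,40,-8,0,0,0,0,85,40,-8,0,0,0,0,85,40,-8,0,0,0,0,85,40,-8,0,0,0,0,85,40,-8,0,0,0,0,85,40,-8,0,0,0,0,85,40,-8,0,0,0,0,85]'

```text
t: 8.23
tcp_pos: [0.4749, 0.073, 0.4556]
eef_rot: [2.279, 2.161, 0.001]
wrist_force: [1.2, 0.8, 0.2]
gripper_width: 0.997
finger_force: 0.0
```

Emit:
play_rows --deltas '[40,-8,10,0,0,0,85,40,-8,15,0,0,0,85,40,-8,10,0,0,0,85,30,-6,10,0,0,0,85,15,-3,5,0,0,0,85,0,0,0,0,0,0,85,0,0,0,0,0,0,85]'

```text
t: 8.82
tcp_pos: [0.4517, 0.236, 0.4058]
eef_rot: [2.277, 2.164, 0.0]
wrist_force: [-0.6, -1.3, -1.0]
gripper_width: 0.998
finger_force: 0.0
```

```bash
python3 -c "
from h import *
to(.4548,.2472,.09)"
```

```text
t 8.82 grasp [0.4517 0.236  0.2511] d [ 11.3   2.5 161.1] rv [0.01 0.01 0.17] d_after_turn [ 11.3   2.4 161.1] w 85.2 ff 0.0 F [-0.6 -1.3 -1. ]
```

Emit:
play_rows --deltas '[11,2.5,10,0,0,0,85,0,0,35,0,0,0,85,0,0,35,0,0,0,85,0,0,35,0,0,0,85,0,0,30,0,0,0,85,0,0,16,0,0,0,85,0,0,0,0,0,0,35,0,0,0,0,0,0,35,0,0,0,0,0,0,35,0,0,0,0,0,0,35]' --squeeze 70

```text
t: 9.65
tcp_pos: [0.4556, 0.2463, 0.2461]
eef_rot: [2.28, 2.161, 0.003]
wrist_force: [-2.7, 0.5, 9.0]
gripper_width: 0.497
finger_force: 69.4
```

Emit:
play_rows --deltas '[0,0,-10,0,0,0,35,0,0,-20,0,0,0,35,0,0,-25,0,0,0,35,0,0,-25,0,0,0,35,0,0,-25,0,0,0,35,0,0,-25,0,0,0,35,0,0,-20,0,0,0,35,0,0,-10,0,0,0,35]' --squeeze 80

```text
t: 10.32
tcp_pos: [0.4552, 0.2463, 0.4083]
eef_rot: [2.278, 2.16, 0.007]
wrist_force: [1.1, 0.5, -2.3]
gripper_width: 0.494
finger_force: 81.4
```

```bash
python3 -c "
from h import *
f=held()
to(.535,-.267,.25)
for n,x,y in(('redA',.4628,.4192),('redB',.4248,.3331)):print(n,body(f,x,y,.03,.092)[:3])"
```

```text
held body [0.4577 0.2472] n 495 res 0.0009 off [2.5 0.9] bottom below grasp mm 87.9
t 10.37 grasp [0.4553 0.2463 0.2543] d [-508.4  106.8    3.7] rv [ 0.32 -0.13  0.06] d_after_turn [-508.3  107.3    4.3] w 42.6 ff 81.4 F [ 0.3  0.3 -0.6]
redA (array([0.4631, 0.4197]), 421, np.float64(0.0009))
redB (array([0.4248, 0.3333]), 401, np.float64(0.0009))
```

Emit:
play_rows --deltas '[-20,4,0,0,0,0,35,-38,8,0,0,0,0,35,-40,8.5,0,0,0,0,35,-40,8.5,0,0,0,0,35,-40,8.5,0,0,0,0,35,-40,8.5,0,0,0,0,35,-40,8.5,0,0,0,0,35,-40,8.5,0,0,0,0,35,-40,8.5,0,0,0,0,35,-40,8.5,0,0,0,0,35]'

```text
t: 11.2
tcp_pos: [0.5146, -0.1375, 0.4049]
eef_rot: [2.279, 2.161, 0.001]
wrist_force: [0.7, -0.1, -2.5]
gripper_width: 0.496
finger_force: 81.4
```

Emit:
play_rows --deltas '[-40,8.5,0,0,0,0,35,-38,8,0,0,0,0,35,-30,6,0,0,0,0,35,-15,3,0,0,0,0,35,0,0,0,0,0,0,35,0,0,0,0,0,0,35]'

```text
t: 11.7
tcp_pos: [0.5338, -0.2598, 0.4043]
eef_rot: [-2.28, -2.16, -0.0]
wrist_force: [-0.5, 0.6, -1.9]
gripper_width: 0.496
finger_force: 81.5
```

```bash
python3 -c "
from h import *
to(.535,-.267,.25);held()"
```

```text
t 11.7 grasp [ 0.5338 -0.2598  0.2496] d [-7.1  1.6 -0.4] rv [-0.01 -0.02 -0.  ] d_after_turn [-7.1  1.6 -0.4] w 42.4 ff 81.5 F [-0.5  0.6 -1.9]
held body [ 0.5362 -0.2586] n 316 res 0.0019 off [2.4 1.2] bottom below grasp mm 90.0
```

Emit:
play_rows --deltas '[-7,1.5,0,0,0,0,35,0,0,15,0,0,0,35,0,0,20,0,0,0,35,0,0,10,0,0,0,35,0,0,5,0,0,0,35,0,0,5,0,0,0,35,0,0,5,0,0,0,35,0,0,5,0,0,0,35,0,0,0,0,0,0,35]'

```text
t: 12.5
tcp_pos: [0.535, -0.2665, 0.3389]
eef_rot: [-2.279, -2.162, 0.0]
wrist_force: [1.2, 0.5, -2.7]
gripper_width: 0.489
finger_force: 81.7
```

Emit:
play_rows --deltas '[0,0,10,0,0,0,35,0,0,10,0,0,0,35,0,0,8,0,0,0,35,0,0,4,0,0,0,35,0,0,1,0,0,0,35,0,0,0,0,0,0,35]'

```text
t: 13.0
tcp_pos: [0.535, -0.2666, 0.3061]
eef_rot: [-2.279, -2.161, 0.0]
wrist_force: [-0.0, -0.2, -2.3]
gripper_width: 0.495
finger_force: 82.0
```

Good, no contact forces. Now release and return for redB.

Emit:
play_rows --deltas '[0,0,2,0,0,0,42,0,0,0,0,0,0,62,0,0,0,0,0,0,62,0,0,0,0,0,0,62,0,0,-10,0,0,0,62,0,0,-25,0,0,0,62,0,0,-30,0,0,0,62,0,0,-30,0,0,0,62,0,0,-30,0,0,0,62,0,0,-25,0,0,0,62]'

```text
t: 13.83
tcp_pos: [0.5347, -0.2664, 0.4577]
eef_rot: [2.278, 2.16, 0.001]
wrist_force: [0.3, -0.5, -0.2]
gripper_width: 0.727
finger_force: 0.0
```

```bash
python3 -c "
from h import *
to(.4226,.3335,.25)
f=grab('side');
for x,y in((.534,-.322),(.537,-.266)):
  print('placed',body(f,x,y,.115,.157)[:3])
  P=cloud(f).reshape(-1,3);P=P[np.hypot(P[:,0]-x,P[:,1]-y)<.025];print('top z',np.nanmax(P[P[:,2]<.22][:,2]))
for n,x,y in(('redA',.4628,.4192),('redB',.4248,.3331)):print(n,body(f,x,y,.03,.092)[:3])"
```

```text
t 13.83 grasp [ 0.5347 -0.2664  0.303 ] d [ 593.1 -143.8   52.1] rv [0.1  0.06 0.07] d_after_turn [ 592.9 -144.4   53. ] w 62.1 ff 0.0 F [ 0.3 -0.5 -0.2]
placed (array([ 0.5349, -0.3236]), 79, np.float64(0.003))
top z 0.19777840007300249
placed (array([ 0.5368, -0.2669]), 216, np.float64(0.0039))
top z 0.1985847536564063
redA (array([0.4631, 0.4196]), 424, np.float64(0.0009))
redB (array([0.4249, 0.3332]), 408, np.float64(0.001))
```

Emit:
play_rows --deltas '[30,-7,0,0,0,0,85,40,-10,0,0,0,0,85,40,-10,0,0,0,0,85,40,-10,0,0,0,0,85,40,-10,0,0,0,0,85,40,-10,0,0,0,0,85,40,-10,0,0,0,0,85,40,-10,0,0,0,0,85,40,-10,0,0,0,0,85,40,-10,0,0,0,0,85]'

```text
t: 14.72
tcp_pos: [0.4578, 0.1297, 0.4553]
eef_rot: [2.279, 2.161, 0.001]
wrist_force: [0.9, -0.3, -0.7]
gripper_width: 0.995
finger_force: 0.0
```

Emit:
play_rows --deltas '[40,-9,10,0,0,0,85,40,-9,10,0,0,0,85,40,-9,10,0,0,0,85,40,-9,10,0,0,0,85,30,-8,10,0,0,0,85,10,-3,0,0,0,0,85,0,0,0,0,0,0,85,0,0,0,0,0,0,85]'

```text
t: 15.38
tcp_pos: [0.4228, 0.3281, 0.4055]
eef_rot: [2.278, 2.163, 0.0]
wrist_force: [0.2, -0.9, 0.8]
gripper_width: 0.995
finger_force: 0.0
```

```bash
python3 -c "
from h import *
to(.4226,.3328,.09)"
```

```text
t 15.38 grasp [0.4228 0.3281 0.2508] d [  4.7  -0.5 160.8] rv [0.02 0.   0.13] d_after_turn [  4.6  -0.4 160.8] w 85.0 ff 0.0 F [ 0.2 -0.9  0.8]
```

Emit:
play_rows --deltas '[4.5,-0.5,10,0,0,0,85,0,0,35,0,0,0,85,0,0,35,0,0,0,85,0,0,35,0,0,0,85,0,0,30,0,0,0,85,0,0,16,0,0,0,85,0,0,0,0,0,0,35,0,0,0,0,0,0,35,0,0,0,0,0,0,35,0,0,0,0,0,0,35]' --squeeze 70

```text
t: 16.22
tcp_pos: [0.4231, 0.3326, 0.2457]
eef_rot: [2.28, 2.161, 0.004]
wrist_force: [-3.3, -0.4, 7.3]
gripper_width: 0.497
finger_force: 69.7
```

Emit:
play_rows --deltas '[0,0,-10,0,0,0,35,0,0,-20,0,0,0,35,0,0,-25,0,0,0,35,0,0,-25,0,0,0,35,0,0,-25,0,0,0,35,0,0,-25,0,0,0,35,0,0,-20,0,0,0,35,0,0,-10,0,0,0,35]' --squeeze 80

```text
t: 16.88
tcp_pos: [0.4226, 0.3325, 0.4079]
eef_rot: [2.279, 2.161, 0.007]
wrist_force: [0.3, -0.2, -2.1]
gripper_width: 0.498
finger_force: 81.4
```

```bash
python3 -c "
from h import *
f=held()
to(.538,-.211,.25)
for n,x,y in(('redA',.4628,.4192),):print(n,body(f,x,y,.03,.092)[:3])"
```

```text
held body [0.4252 0.3336] n 521 res 0.0007 off [2.6 1.1] bottom below grasp mm 87.8
t 16.93 grasp [0.4228 0.3326 0.2538] d [-536.7  143.9    2.8] rv [ 0.29 -0.18  0.06] d_after_turn [-536.6  144.5    3.8] w 42.7 ff 81.4 F [-0.6  0.4 -0.3]
redA (array([0.4631, 0.4197]), 420, np.float64(0.0008))
```

Emit:
play_rows --deltas '[-20,5,0,0,0,0,35,-36,10,0,0,0,0,35,-40,11,0,0,0,0,35,-40,11,0,0,0,0,35,-40,11,0,0,0,0,35,-40,11,0,0,0,0,35,-40,11,0,0,0,0,35,-40,11,0,0,0,0,35,-40,11,0,0,0,0,35,-40,11,0,0,0,0,35]'

```text
t: 17.77
tcp_pos: [0.5053, -0.0504, 0.4045]
eef_rot: [2.279, 2.161, 0.001]
wrist_force: [1.8, -0.2, -2.1]
gripper_width: 0.495
finger_force: 81.4
```

Emit:
play_rows --deltas '[-40,11,0,0,0,0,35,-40,11,0,0,0,0,35,-38,10,0,0,0,0,35,-25,7,0,0,0,0,35,-12,2,0,0,0,0,35,0,0,0,0,0,0,35,0,0,0,0,0,0,35]'

```text
t: 18.35
tcp_pos: [0.538, -0.2052, 0.404]
eef_rot: [-2.28, -2.161, -0.0]
wrist_force: [-0.8, 0.8, -2.5]
gripper_width: 0.494
finger_force: 81.5
```

```bash
python3 -c "
from h import *
to(.538,-.211,.25);held()"
```

```text
t 18.35 grasp [ 0.538  -0.2052  0.2493] d [-5.8  0.3 -0.7] rv [-0.   -0.02  0.01] d_after_turn [-5.8  0.3 -0.7] w 42.2 ff 81.5 F [-0.8  0.8 -2.5]
held body [ 0.5403 -0.204 ] n 334 res 0.0018 off [2.3 1.2] bottom below grasp mm 89.2
```

Emit:
play_rows --deltas '[-6,0.5,0,0,0,0,35,0,0,15,0,0,0,35,0,0,20,0,0,0,35,0,0,10,0,0,0,35,0,0,5,0,0,0,35,0,0,5,0,0,0,35,0,0,5,0,0,0,35,0,0,5,0,0,0,35,0,0,0,0,0,0,35]'

```text
t: 19.15
tcp_pos: [0.5384, -0.2111, 0.3384]
eef_rot: [-2.279, -2.162, 0.0]
wrist_force: [0.1, -0.4, -2.1]
gripper_width: 0.498
finger_force: 81.7
```

Emit:
play_rows --deltas '[0,0,10,0,0,0,35,0,0,10,0,0,0,35,0,0,8,0,0,0,35,0,0,4,0,0,0,35,0,0,1,0,0,0,35,0,0,0,0,0,0,35]'

```text
t: 19.65
tcp_pos: [0.5384, -0.2113, 0.3056]
eef_rot: [-2.279, -2.161, 0.0]
wrist_force: [-0.1, 0.1, -1.8]
gripper_width: 0.496
finger_force: 82.0
```

Emit:
play_rows --deltas '[0,0,1.5,0,0,0,42,0,0,0,0,0,0,62,0,0,0,0,0,0,62,0,0,0,0,0,0,62,0,0,-10,0,0,0,62,0,0,-25,0,0,0,62,0,0,-30,0,0,0,62,0,0,-30,0,0,0,62,0,0,-30,0,0,0,62,0,0,-25,0,0,0,62]'

```text
t: 20.48
tcp_pos: [0.538, -0.211, 0.4577]
eef_rot: [2.278, 2.16, 0.001]
wrist_force: [1.6, -0.1, 0.1]
gripper_width: 0.726
finger_force: 0.0
```

```bash
python3 -c "
from h import *
to(.4608,.4192,.25)
f=grab('side');
for x,y in((.534,-.322),(.537,-.266),(.54,-.21)):
  P=cloud(f).reshape(-1,3);P=P[np.hypot(P[:,0]-x,P[:,1]-y)<.025];print('placed',body(f,x,y,.115,.157)[:3],'top z',np.nanmax(P[P[:,2]<.22][:,2]))
for n,x,y in(('redA',.4628,.4192),):print(n,body(f,x,y,.03,.092)[:3])"
```

```text
t 20.48 grasp [ 0.538 -0.211  0.303] d [ 625.3 -110.6   52.2] rv [0.11 0.06 0.07] d_after_turn [ 625.1 -111.2   53. ] w 62.0 ff 0.0 F [ 1.6 -0.1  0.1]
placed (array([ 0.5346, -0.3239]), 77, np.float64(0.0022)) top z 0.19947748374664198
placed (array([ 0.5362, -0.2691]), 88, np.float64(0.0046)) top z 0.19659995964132104
placed (array([ 0.5407, -0.2111]), 225, np.float64(0.004)) top z 0.19916078876466142
redA (array([0.4631, 0.4196]), 436, np.float64(0.0009))
```

Emit:
play_rows --deltas '[30,-5,0,0,0,0,85,41,-7,0,0,0,0,85,41,-7,0,0,0,0,85,41,-7,0,0,0,0,85,41,-7,0,0,0,0,85,41,-7,0,0,0,0,85,41,-7,0,0,0,0,85,41,-7,0,0,0,0,85,41,-7,0,0,0,0,85,41,-7,0,0,0,0,85]'

```text
t: 21.37
tcp_pos: [0.4908, 0.1927, 0.4554]
eef_rot: [2.279, 2.161, 0.002]
wrist_force: [1.4, 0.4, 0.0]
gripper_width: 0.998
finger_force: 0.0
```

Emit:
play_rows --deltas '[40,-7,10,0,0,0,85,40,-7,10,0,0,0,85,40,-7,10,0,0,0,85,40,-7,10,0,0,0,85,35,-7,10,0,0,0,85,25,-5,0,0,0,0,85,6,-2,0,0,0,0,85,0,0,0,0,0,0,85,0,0,0,0,0,0,85]'

```text
t: 22.12
tcp_pos: [0.4618, 0.4177, 0.405]
eef_rot: [2.279, 2.162, 0.0]
wrist_force: [-0.4, -0.3, 1.0]
gripper_width: 0.995
finger_force: 0.0
```

```bash
python3 -c "
from h import *
to(.4606,.4188,.09)"
```

```text
t 22.12 grasp [0.4618 0.4177 0.2503] d [  1.   -1.3 160.3] rv [0.02 0.   0.09] d_after_turn [  1.   -1.2 160.3] w 84.9 ff 0.0 F [-0.4 -0.3  1. ]
```

Emit:
play_rows --deltas '[1,-1,10,0,0,0,85,0,0,35,0,0,0,85,0,0,35,0,0,0,85,0,0,35,0,0,0,85,0,0,30,0,0,0,85,0,0,15,0,0,0,85,0,0,0,0,0,0,35,0,0,0,0,0,0,35,0,0,0,0,0,0,35,0,0,0,0,0,0,35]' --squeeze 70

```text
t: 22.95
tcp_pos: [0.4614, 0.419, 0.2468]
eef_rot: [2.28, 2.161, 0.005]
wrist_force: [-2.7, -1.5, 7.8]
gripper_width: 0.497
finger_force: 69.6
```

Emit:
play_rows --deltas '[0,0,-10,0,0,0,35,0,0,-20,0,0,0,35,0,0,-25,0,0,0,35,0,0,-25,0,0,0,35,0,0,-25,0,0,0,35,0,0,-25,0,0,0,35,0,0,-20,0,0,0,35,0,0,-10,0,0,0,35]' --squeeze 80

```text
t: 23.62
tcp_pos: [0.4607, 0.419, 0.409]
eef_rot: [2.279, 2.161, 0.007]
wrist_force: [-0.3, 0.6, -1.9]
gripper_width: 0.496
finger_force: 81.4
```

```bash
python3 -c "
from h import *
f=held()
to(.541,-.1555,.25)"
```

```text
held body [0.4632 0.4201] n 558 res 0.0006 off [2.5 1.1] bottom below grasp mm 88.8
t 23.67 grasp [0.4608 0.419  0.255 ] d [-569.5  110.4    3.6] rv [ 0.27 -0.2   0.07] d_after_turn [-569.3  111.1    5. ] w 42.3 ff 81.4 F [ 0.8 -0.5 -0.9]
```

Emit:
play_rows --deltas '[-20,4,0,0,0,0,35,-38,7,0,0,0,0,35,-40,8,0,0,0,0,35,-40,8,0,0,0,0,35,-40,8,0,0,0,0,35,-40,8,0,0,0,0,35,-40,8,0,0,0,0,35,-40,8,0,0,0,0,35,-40,8,0,0,0,0,35,-40,8,0,0,0,0,35]'

```text
t: 24.5
tcp_pos: [0.5152, 0.0357, 0.4053]
eef_rot: [2.279, 2.161, 0.001]
wrist_force: [1.3, 0.0, -2.1]
gripper_width: 0.493
finger_force: 81.5
```

Emit:
play_rows --deltas '[-40,8,0,0,0,0,35,-40,8,0,0,0,0,35,-38,7,0,0,0,0,35,-35,6,0,0,0,0,35,-25,5,0,0,0,0,35,-10,2,0,0,0,0,35,0,0,0,0,0,0,35,0,0,0,0,0,0,35]'

```text
t: 25.17
tcp_pos: [0.5415, -0.1518, 0.4048]
eef_rot: [-2.28, -2.161, -0.0]
wrist_force: [0.1, 0.5, -1.3]
gripper_width: 0.491
finger_force: 81.5
```

```bash
python3 -c "
from h import *
to(.541,-.1555,.25);held()"
```

```text
t 25.17 grasp [ 0.5415 -0.1518  0.2501] d [-3.7 -0.3  0.1] rv [-0.   -0.01  0.02] d_after_turn [-3.7 -0.3  0.1] w 42.0 ff 81.5 F [ 0.1  0.5 -1.3]
held body [ 0.544  -0.1508] n 351 res 0.0019 off [2.5 1. ] bottom below grasp mm 89.5
```

Emit:
play_rows --deltas '[-3.5,0,0,0,0,0,35,0,0,15,0,0,0,35,0,0,20,0,0,0,35,0,0,10,0,0,0,35,0,0,5,0,0,0,35,0,0,5,0,0,0,35,0,0,5,0,0,0,35,0,0,5,0,0,0,35,0,0,0,0,0,0,35]'

```text
t: 25.97
tcp_pos: [0.5415, -0.1553, 0.3391]
eef_rot: [-2.279, -2.162, 0.0]
wrist_force: [-0.3, -0.7, -2.4]
gripper_width: 0.492
finger_force: 81.7
```

Emit:
play_rows --deltas '[0,0,10,0,0,0,35,0,0,10,0,0,0,35,0,0,8,0,0,0,35,0,0,4,0,0,0,35,0,0,1,0,0,0,35,0,0,0,0,0,0,35]'

```text
t: 26.47
tcp_pos: [0.5416, -0.1555, 0.3067]
eef_rot: [-2.279, -2.162, 0.0]
wrist_force: [0.5, 1.4, -2.3]
gripper_width: 0.492
finger_force: 81.7
```

Emit:
play_rows --deltas '[0,0,2.5,0,0,0,42,0,0,0,0,0,0,62,0,0,0,0,0,0,62,0,0,0,0,0,0,62,0,0,-10,0,0,0,62,0,0,-25,0,0,0,62,0,0,-30,0,0,0,62,0,0,-30,0,0,0,62,0,0,-30,0,0,0,62,0,0,-20,0,0,0,62]'

```text
t: 27.3
tcp_pos: [0.5413, -0.1553, 0.4528]
eef_rot: [2.277, 2.16, 0.002]
wrist_force: [1.2, -0.1, 0.2]
gripper_width: 0.727
finger_force: 0.0
```

Emit:
play_rows --deltas '[15,-20,0,0,0,0,62,20,-20,0,0,0,0,62,20,-10,0,0,0,0,62,0,0,0,0,0,0,62,0,0,0,0,0,0,62]'

```text
t: 27.72
tcp_pos: [0.4941, -0.0972, 0.4503]
eef_rot: [2.277, 2.162, 0.001]
wrist_force: [1.0, -0.6, 0.3]
gripper_width: 0.722
finger_force: 0.0
```

```bash
python3 - <<'E'
from h import *
to(.5,-.04,.25)
f=wgrab();save(f['image'],'w2.png')
np.savez('w2.npz',**f)
for n,X in dict(axis=(.501,-.041,.085),hoodc=(.502,-.086,.11),cell0=(.541,-.155,.11),dial=(.441,-.235,.067)).items():print(n,np.round(wproj(f,X)))
f=grab('side')
for x,y in((.534,-.322),(.537,-.266),(.54,-.21),(.543,-.154)):
  P=cloud(f).reshape(-1,3);P=P[np.hypot(P[:,0]-x,P[:,1]-y)<.025];print('placed',body(f,x,y,.115,.157)[:3],'top z',np.nanmax(P[P[:,2]<.22][:,2]))
E
```

```text
t 27.72 grasp [ 0.4941 -0.0972  0.2956] d [57.4  2.9 45.5] rv [0.08 0.03 0.14] d_after_turn [57.4  2.8 45.6] w 61.7 ff 0.0 F [ 1.  -0.6  0.3]
axis [283. 126.]
hoodc [286. 174.]
cell0 [327. 238.]
dial [242. 287.]
placed (array([ 0.5348, -0.3238]), 80, np.float64(0.0027)) top z 0.19661380108154872
placed (array([ 0.5369, -0.2673]), 88, np.float64(0.0049)) top z 0.1987746998430607
placed (array([ 0.5382, -0.2146]), 108, np.float64(0.0052)) top z 0.19855156221810238
placed (array([ 0.5437, -0.1561]), 260, np.float64(0.0046)) top z 0.19849031940801123
```

View pics/w2.png

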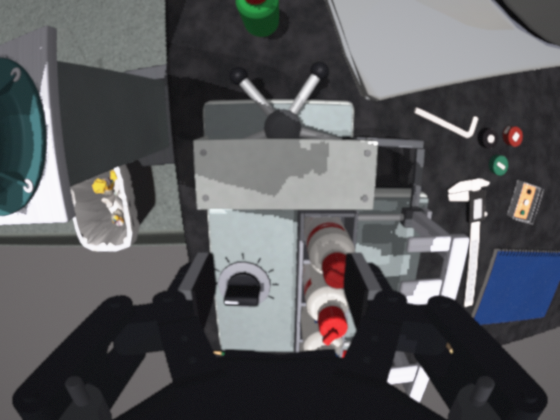

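All four bottles are standing in their cells, with cap tops at 0.197–0.199 m. The wheel hub is at (283,123), its two visible balls at (240,75) and (320,70), and the dial at (242,290).

```bash
python3 - <<'E'
from h import *
f=dict(np.load('w2.npz'))
A=wray(f,240,75,.085);B=wray(f,320,70,.085);H=wray(f,283,123,.095)
print(A,B,H,np.hypot(*(A-B)[:2]))
# centre from balls: radius 69.5 (79-9.5), two spokes 72deg apart -> chord
a,b=A[:2],B[:2];m=(a+b)/2;d=b-a;L=np.hypot(*d);n=np.array([d[1],-d[0]])/L
for r in(.0695,): 
    c=m+n*np.sqrt(r*r-L*L/4);print('centre',c, 'chord expect',2*r*np.sin(np.pi/5))
    for p in(a,b):
        v=p-c;print('angle ccw from world y deg',np.degrees(np.arctan2(-v[0],v[1])))
for u,v in((194,140),(375,140),(375,210),(196,210)):print('hood',wray(f,u,v,.110).round(4))
E
```

```text
[0.46076106 0.01472195 0.085     ] [0.54185977 0.01573882 0.085     ] [ 0.50147408 -0.03728077  0.095     ] 0.08110508240802704
centre [ 0.50201807 -0.04120755] chord expect 0.08170215006865378
angle ccw from world y deg 36.41474925838718
angle ccw from world y deg -34.97799655928722
hood [ 0.4144 -0.0469  0.11  ]
hood [ 0.5904 -0.0558  0.11  ]
hood [ 0.5915 -0.1275  0.11  ]
hood [ 0.4085 -0.1178  0.11  ]
```

Emit:
play_rows --deltas '[24,-17,0,0,0,0,0,24,-17,0,0,0,0,0,23.5,-17,0,0,0,0,0,0,0,30,0,0,0,0,0,0,35,0,0,0,0,0,0,35,0,0,0,0,0,0,20,0,0,0,0,0,0,0,0,0,0,0]' --squeeze 40

```text
t: 28.48
tcp_pos: [0.4468, -0.0241, 0.3258]
eef_rot: [-2.277, -2.158, 0.005]
wrist_force: [-0.9, -0.1, -0.3]
gripper_width: -0.003
finger_force: 0.0
```

```bash
cat >> h.py <<'E'
AX=np.array([.502,-.041]);
def wheel():
    s=status.observe();p=np.array(s['tcp_pos'])[:2]-AX;c,q=np.cos(-.0541),np.sin(-.0541)
    X=p[0]*c+p[1]*q;Y=-p[0]*q+p[1]*c
    print('finger shaker X,Y mm',round(X*1000,1),round(Y*1000,1),'phi',round(np.degrees(np.arctan2(X,Y)),1),'r',round(np.hypot(X,Y)*1000,1),'gz',round(s['tcp_pos'][2]-.1547,4),'F',np.round(s['wrist_force'],1))
def comb(n='side'):
    f=grab(n);P=cloud(f).reshape(-1,3);P=P[np.isfinite(P[:,0])]
    P=P[(P[:,2]>.164)&(P[:,2]<.184)&(P[:,1]<-.06)&(P[:,1]>-.40)&(P[:,0]>.45)&(P[:,0]<.75)]
    c,q=np.cos(-.0541),np.sin(-.0541);d=P[:,:2]-[.5365,-.239];X=d[:,0]*c+d[:,1]*q
    print('comb X rel cells mm: ',np.percentile(X*1000,[1,5,50,95,99]).round(1),len(X),'tips expected 66-1000*value');return f
E
python3 -c "
from h import *
to(.4469,-.023,.088);wheel();comb();comb('top')"
```

```text
t 28.48 grasp [ 0.4468 -0.0241  0.1711] d [ 1.   0.5 83.1] rv [-0.33 -0.06  0.02] d_after_turn [ 1.1  0.  83.1] w -0.3 ff 0.0 F [-0.9 -0.1 -0.3]
finger shaker X,Y mm -56.0 13.9 phi -76.1 r 57.7 gz 0.1711 F [-0.9 -0.1 -0.3]
comb X rel cells mm:  [ -9.9  -5.6  93.4 121.  123.1] 890 tips expected 66-1000*value
comb X rel cells mm:  [-12.7   4.   97.8 119.3 121.2] 1219 tips expected 66-1000*value
```

Emit:
play_rows --deltas '[1,0,25,0,0,0,0,0,0,30,0,0,0,0,0,0,20,0,0,0,0,0,0,8,0,0,0,0,0,0,0,0,0,0,0]'

```text
t: 29.0
tcp_pos: [0.4479, -0.0231, 0.2462]
eef_rot: [-2.279, -2.161, 0.0]
wrist_force: [1.1, 0.0, 0.3]
gripper_width: -0.008
finger_force: 0.0
```

Emit:
play_rows --deltas '[7,3,0,0,0,0,0,7,3,0,0,0,0,0,6,4.5,0,0,0,0,0,6,4.5,0,0,0,0,0,4.5,6,0,0,0,0,0,4.5,6,0,0,0,0,0,3,7,0,0,0,0,0,3,7,0,0,0,0,0,1,7.5,0,0,0,0,0,1,7.5,0,0,0,0,0]'

```text
t: 29.83
tcp_pos: [0.5062, 0.0174, 0.2459]
eef_rot: [-2.279, -2.161, 0.0]
wrist_force: [-4.4, -1.2, -0.2]
gripper_width: 0.001
finger_force: 1.7
```

```bash
python3 -c "
from h import *
wheel();comb()"
```

```text
finger shaker X,Y mm 1.0 58.6 phi 1.0 r 58.6 gz 0.0912 F [-4.4 -1.2 -0.2]
comb X rel cells mm:  [ 54.4  61.6  97.3 111.9 113. ] 285 tips expected 66-1000*value
```

Emit:
play_rows --deltas '[-1,7.5,0,0,0,0,0,-1,7.5,0,0,0,0,0,-3,7,0,0,0,0,0,-3,7,0,0,0,0,0,-4.5,6,0,0,0,0,0,-4.5,6,0,0,0,0,0,-6,4.5,0,0,0,0,0,-6,4.5,0,0,0,0,0,-5,2.5,0,0,0,0,0,0,0,0,0,0,0,0]'

```text
t: 30.72
tcp_pos: [0.5572, -0.0206, 0.2462]
eef_rot: [2.28, 2.16, 0.001]
wrist_force: [-0.5, -0.1, 0.0]
gripper_width: -0.002
finger_force: 0.0
```

Emit:
play_rows --deltas '[0,0,-25,0,0,0,0,0,0,-35,0,0,0,0,0,-10,-25,0,0,0,0,0,-30,0,0,0,0,0,0,-35,0,0,0,0,0,0,-30,0,0,0,0,0,0,0,0,0,0,0]'

```text
invalid input at $.deltas: expected a multiple of 7 numbers
```

```bash
python3 - <<'E'
from h import *
wheel();comb();comb('top')
f=wgrab();save(f['image'],'w3.png',(180,100,380,280),3);np.savez('w3.npz',**f)
print(wproj(f,(.502,-.041,.085)))
E
```

```text
finger shaker X,Y mm 54.0 23.4 phi 66.6 r 58.8 gz 0.0915 F [-0.5 -0.1  0. ]
comb X rel cells mm:  [-11.7 -10.8  -2.   96.7 100.1] 201 tips expected 66-1000*value
comb X rel cells mm:  [-13.1  -3.6  74.5  97.   99.3] 1280 tips expected 66-1000*value
(np.float64(173.04308268426195), np.float64(313.95998229651025))
```

View pics/w3.png

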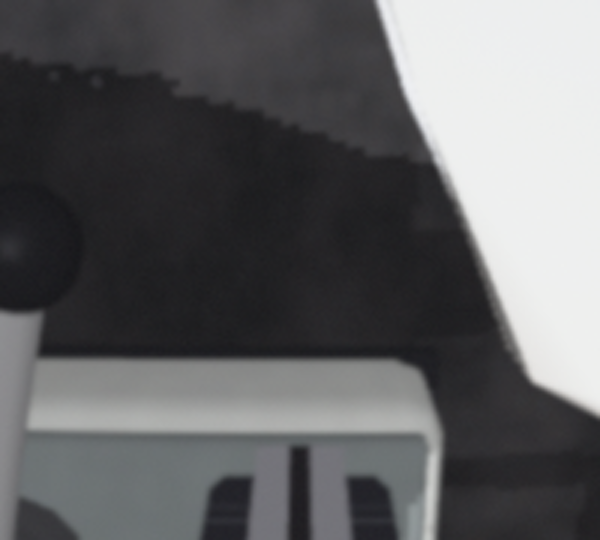

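The ball at crop (25,245) is the spoke just left of the axis, at about +11°. The comb reading gives the wheel at about 2.7 rad. From here I'll use repeatable 72° strokes.

Emit:
play_rows --deltas '[0,0,-30,0,0,0,0,0,0,-30,0,0,0,0,10,-26,0,0,0,0,0,10,-26,0,0,0,0,0,10,-26,0,0,0,0,0,0,0,30,0,0,0,0,0,0,33,0,0,0,0,0,0,0,0,0,0,0]'

```text
t: 31.53
tcp_pos: [0.4781, 0.0151, 0.2397]
eef_rot: [-2.276, -2.16, 0.005]
wrist_force: [-0.9, 0.0, -1.6]
gripper_width: 0.005
finger_force: 0.0
```

Emit:
play_rows --deltas '[3,8.6,0,0,0,0,0,1.7,8.9,0,0,0,0,0,0.2,9.1,0,0,0,0,0,-1.2,9.1,0,0,0,0,0,-2.6,8.7,0,0,0,0,0,-3.9,8.2,0,0,0,0,0,-5.1,7.5,0,0,0,0,0,-6.3,6.6,0,0,0,0,0,-7.2,5.5,0,0,0,0,0,-8.9,4.8,0,0,0,0,0]'

```text
t: 32.37
tcp_pos: [0.556, -0.0203, 0.2431]
eef_rot: [-2.279, -2.162, -0.0]
wrist_force: [-2.5, 2.7, -0.4]
gripper_width: -0.001
finger_force: 1.4
```

```bash
python3 -c "
from h import *
wheel();comb('top')"
```

```text
finger shaker X,Y mm 52.8 23.6 phi 65.9 r 57.9 gz 0.0884 F [-2.5  2.7 -0.4]
comb X rel cells mm:  [-13.2  -3.3  61.7  84.5  86.4] 1274 tips expected 66-1000*value
```

Emit:
play_rows --deltas '[0,0,-30,0,0,0,0,0,0,-30,0,0,0,0,10,-26,0,0,0,0,0,10,-26,0,0,0,0,0,10,-26,0,0,0,0,0,0,0,30,0,0,0,0,0,0,30,0,0,0,0,0,0,0,0,0,0,0]'

```text
t: 33.08
tcp_pos: [0.478, 0.0144, 0.2402]
eef_rot: [-2.278, -2.16, 0.003]
wrist_force: [-2.4, 0.1, -1.0]
gripper_width: -0.001
finger_force: 0.0
```

Emit:
play_rows --deltas '[3,8.6,0,0,0,0,0,1.7,8.9,0,0,0,0,0,0.2,9.1,0,0,0,0,0,-1.2,9.1,0,0,0,0,0,-2.6,8.7,0,0,0,0,0,-3.9,8.2,0,0,0,0,0,-5.1,7.5,0,0,0,0,0,-6.3,6.6,0,0,0,0,0,-7.2,5.5,0,0,0,0,0,-8.9,4.8,0,0,0,0,0]'

```text
t: 33.92
tcp_pos: [0.5546, -0.0206, 0.2429]
eef_rot: [-2.278, -2.161, 0.001]
wrist_force: [-3.3, 2.7, -0.2]
gripper_width: 0.0
finger_force: 1.7
```

```bash
python3 -c "
from h import *
wheel();comb('top')"
```

```text
finger shaker X,Y mm 51.5 23.3 phi 65.7 r 56.5 gz 0.0882 F [-3.3  2.7 -0.2]
comb X rel cells mm:  [-12.8  -1.5  49.6  71.6  73.8] 1291 tips expected 66-1000*value
```

Emit:
play_rows --deltas '[0,0,-30,0,0,0,0,0,0,-30,0,0,0,0,10,-26,0,0,0,0,0,10,-26,0,0,0,0,0,10,-24,0,0,0,0,0,0,0,30,0,0,0,0,0,0,30,0,0,0,0,0,0,0,0,0,0,0]'

```text
t: 34.63
tcp_pos: [0.4791, 0.0141, 0.2401]
eef_rot: [-2.277, -2.16, 0.003]
wrist_force: [-1.4, 0.6, -0.2]
gripper_width: 0.001
finger_force: 0.0
```

Emit:
play_rows --deltas '[3,8.6,0,0,0,0,0,1.7,8.9,0,0,0,0,0,0.2,9.1,0,0,0,0,0,-1.2,9.1,0,0,0,0,0,-2.6,8.7,0,0,0,0,0,-3.9,8.2,0,0,0,0,0,-5.1,7.5,0,0,0,0,0,-6.3,6.6,0,0,0,0,0,-7.2,5.5,0,0,0,0,0,-8.9,4.8,0,0,0,0,0]'

```text
t: 35.47
tcp_pos: [0.5559, -0.0209, 0.243]
eef_rot: [-2.279, -2.161, -0.0]
wrist_force: [-1.5, 2.9, 0.4]
gripper_width: -0.0
finger_force: 1.5
```

```bash
python3 -c "
from h import *
wheel();comb('top')"
```

```text
finger shaker X,Y mm 52.7 23.0 phi 66.4 r 57.5 gz 0.0883 F [-1.5  2.9  0.4]
comb X rel cells mm:  [-12.9  -0.8  37.3  58.8  60.7] 1304 tips expected 66-1000*value
```

Emit:
play_rows --deltas '[0,0,-30,0,0,0,0,0,0,-30,0,0,0,0,10,-26,0,0,0,0,0,10,-26,0,0,0,0,0,10,-24,0,0,0,0,0,0,0,30,0,0,0,0,0,0,30,0,0,0,0,0,0,0,0,0,0,0]'

```text
t: 36.18
tcp_pos: [0.48, 0.0137, 0.2402]
eef_rot: [-2.278, -2.16, 0.003]
wrist_force: [-1.1, -0.8, -0.3]
gripper_width: -0.003
finger_force: 0.0
```

Emit:
play_rows --deltas '[3,8.6,0,0,0,0,0,1.7,8.9,0,0,0,0,0,0.2,9.1,0,0,0,0,0,-1.2,9.1,0,0,0,0,0,-2.6,8.7,0,0,0,0,0,-3.9,8.2,0,0,0,0,0,-5.1,7.5,0,0,0,0,0,-6.3,6.6,0,0,0,0,0,-7.2,5.5,0,0,0,0,0,-8.9,4.8,0,0,0,0,0]'

```text
t: 37.02
tcp_pos: [0.5571, -0.0213, 0.2432]
eef_rot: [-2.279, -2.162, -0.001]
wrist_force: [-2.4, 2.6, -0.2]
gripper_width: 0.003
finger_force: 1.7
```

```bash
python3 -c "
from h import *
wheel();comb('top')"
```

```text
finger shaker X,Y mm 53.9 22.7 phi 67.2 r 58.5 gz 0.0885 F [-2.4  2.6 -0.2]
comb X rel cells mm:  [-13.3 -10.6  23.4  45.9  47.9] 1273 tips expected 66-1000*value
```

Emit:
play_rows --deltas '[-2,0.5,0,0,0,0,0,-2,0.5,0,0,0,0,0,0,0,0,0,0,0,0]'

```text
t: 37.32
tcp_pos: [0.5572, -0.025, 0.2433]
eef_rot: [2.279, 2.161, 0.001]
wrist_force: [-0.2, -0.5, 0.7]
gripper_width: 0.003
finger_force: 0.1
```

Emit:
play_rows --deltas '[-1.5,0.5,0,0,0,0,0,0,0,0,0,0,0,0]'

```text
t: 37.48
tcp_pos: [0.5574, -0.0263, 0.2433]
eef_rot: [2.279, 2.162, 0.0]
wrist_force: [-0.9, 1.5, 1.1]
gripper_width: 0.003
finger_force: 0.5
```

```bash
python3 -c "
from h import *
wheel();comb('top')"
```

```text
finger shaker X,Y mm 54.5 17.7 phi 72.0 r 57.3 gz 0.0886 F [-0.9  1.5  1.1]
comb X rel cells mm:  [-12.9 -10.9  23.6  45.2  47.3] 1274 tips expected 66-1000*value
```

Emit:
play_rows --deltas '[-1.5,0.3,0,0,0,0,0,0,0,0,0,0,0,0]'

```text
t: 37.7
tcp_pos: [0.5575, -0.0277, 0.2432]
eef_rot: [-2.279, -2.162, -0.001]
wrist_force: [-0.3, 3.3, 2.2]
gripper_width: -0.003
finger_force: 1.7
```

Emit:
play_rows --deltas '[-1.5,0.3,0,0,0,0,0,0,0,0,0,0,0,0]'

```text
t: 37.87
tcp_pos: [0.5576, -0.0285, 0.2431]
eef_rot: [-2.277, -2.161, -0.003]
wrist_force: [-2.3, 12.4, 4.0]
gripper_width: -0.002
finger_force: 6.3
```

```bash
python3 -c "
from h import *
wheel();comb('top')"
```

```text
finger shaker X,Y mm 54.8 15.5 phi 74.2 r 57.0 gz 0.0884 F [-2.3 12.4  4. ]
comb X rel cells mm:  [-13.1 -10.9  23.4  44.9  47. ] 1278 tips expected 66-1000*value
```

Emit:
play_rows --deltas '[4,-1,0,0,0,0,0,2,0,-15,0,0,0,0,0,0,-30,0,0,0,0,0,0,-35,0,0,0,0,0,0,-35,0,0,0,0,0,0,-35,0,0,0,0,0,0,-10,0,0,0,0,0,-20,0,0,0,0,0,0,-35,0,0,0,0,0,0,-35,0,0,0,0,0]'

```text
t: 38.75
tcp_pos: [0.4666, -0.0186, 0.4028]
eef_rot: [2.279, 2.161, -0.001]
wrist_force: [-0.5, -0.5, 0.6]
gripper_width: -0.001
finger_force: 0.0
```

Emit:
play_rows --deltas '[0,0,0,0,0,-7,0,0,0,0,0,0,-7,0,0,0,0,0,0,-7,0,0,0,0,0,0,-7,0,0,0,0,0,0,-7,0,0,0,0,0,0,-7,0,0,0,0,0,0,-7,0,0,0,0,0,0,-7,0,0,0,0,0,0,-7,0,0,0,0,0,0,-7,0]'

```text
t: 39.58
tcp_pos: [0.4673, -0.0186, 0.4032]
eef_rot: [0.618, 3.08, -0.001]
wrist_force: [-0.0, 0.3, -0.8]
gripper_width: -0.005
finger_force: 0.0
```

```bash
python3 - <<'E'
from h import *
to(.4413,-.2358,.2,86.9)
f=comb('top');np.savez('top1.npz',**f)
E
```

```text
t 39.58 grasp [ 0.4673 -0.0186  0.2485] d [ -59.8 -210.4   48.7] rv [ -0.04   0.03 -19.6 ] d_after_turn [  14.2 -218.3   48.5] w -0.4 ff 0.0 F [-0.   0.3 -0.8]
comb X rel cells mm:  [-13.  -11.2  23.2  44.9  47.2] 1111 tips expected 66-1000*value
```

Emit:
play_rows --deltas '[0,0,0,0,0,-6.5,40,0,0,0,0,0,-6.5,40,0,0,0,0,0,-6.6,40,-4,-36,0,0,0,0,40,-4,-36,0,0,0,0,40,-4,-36,0,0,0,0,40,-4,-36,0,0,0,0,40,-4,-36,0,0,0,0,40,-4,-36,0,0,0,0,40,0,0,0,0,0,0,40]'

```text
t: 40.47
tcp_pos: [0.4785, -0.2407, 0.4025]
eef_rot: [-0.105, -3.14, 0.003]
wrist_force: [0.0, 0.7, -1.7]
gripper_width: 0.474
finger_force: 0.0
```

```bash
python3 - <<'E'
from h import *
to(.4413,-.2358,.092,86.9)
f=wgrab();np.savez('w4.npz',**f);u,v=wproj(f,(.4413,-.2358,.067));print(u,v)
u,v=int(u),int(v);b=(max(u-70,0),max(v-70,0),min(u+70,560),min(v+70,420));print(b);save(f['image'],'w4.png',b,4)
E
```

```text
t 40.47 grasp [ 0.4785 -0.2407  0.2478] d [ 37.4   2.7 155.8] rv [-0.11 -0.   -0.75] d_after_turn [ 37.4   2.9 155.8] w 40.5 ff 0.0 F [ 0.   0.7 -1.7]
283.54672569943455 148.70141187596442
(213, 78, 353, 218)
```

View pics/w4.png

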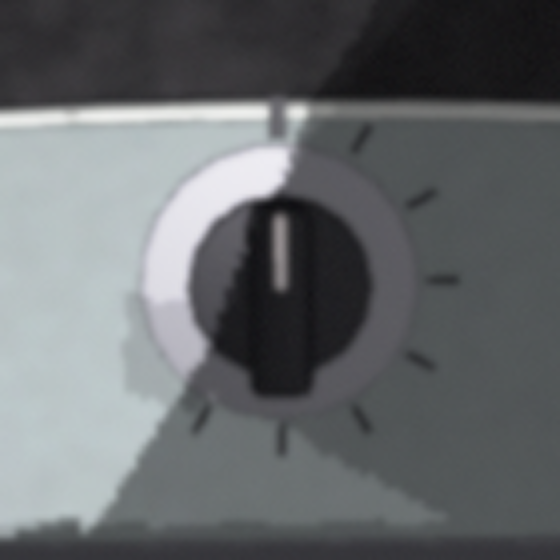

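The dial is at off, with its pointer line at crop (280,250) toward the robot and the bar centre at crop (281,297).

```bash
python3 - <<'E'
from h import *
f=dict(np.load('w4.npz'))
for n,u,v,z in(('bar',281,297,.099),('b1',278,203,.099),('b2',283,392,.099),('ring',280,281,.056),('disc',281,285,.066)):print(n,wray(f,213+(u-1.5)/4,78+(v-1.5)/4,z).round(4))
to(.4425,-.2365,.092,86.9)
E
```

```text
bar [ 0.4402 -0.2366  0.099 ]
b1 [ 0.4204 -0.2359  0.099 ]
b2 [ 0.4607 -0.2376  0.099 ]
ring [ 0.4417 -0.2366  0.056 ]
disc [ 0.4415 -0.2364  0.066 ]
t 40.52 grasp [ 0.4783 -0.2384  0.2479] d [ 35.8  -0.4 155.9] rv [-0.04 -0.03 -0.72] d_after_turn [ 35.8  -0.  155.9] w 39.8 ff 0.0 F [-0.4  0.2 -0.7]
```

Emit:
play_rows --deltas '[18.5,0,0,0,0,-0.7,40,18.5,0,0,0,0,0,40,0,0,20,0,0,0,40,0,0,30,0,0,0,40,0,0,30,0,0,0,40,0,0,20,0,0,0,40,0,0,0,0,0,0,40,0,0,0,0,0,0,40]'

```text
t: 41.18
tcp_pos: [0.4412, -0.233, 0.3032]
eef_rot: [-0.077, -3.14, -0.001]
wrist_force: [0.6, -0.0, 1.1]
gripper_width: 0.471
finger_force: 0.0
```

```bash
python3 - <<'E'
from h import *
to(.4412,-.2366,.092,86.9)
E
```

```text
t 41.18 grasp [ 0.4412 -0.233   0.1485] d [-0.2 -3.7 56.5] rv [ 0.03 -0.07  0.31] d_after_turn [-0.2 -3.6 56.5] w 40.2 ff 0.0 F [ 0.6 -0.   1.1]
```

Emit:
play_rows --deltas '[0,-3.5,10,0,0,0.3,40,0,0,20,0,0,0,40,0,0,18,0,0,0,40,0,0,8,0,0,0,40,0,0,0,0,0,0,40]'

```text
t: 41.6
tcp_pos: [0.4413, -0.2369, 0.2471]
eef_rot: [-0.084, -3.14, -0.0]
wrist_force: [-0.6, 0.4, 0.2]
gripper_width: 0.468
finger_force: 0.0
```

Emit:
play_rows --deltas '[0,0,0,0,0,0,10,0,0,0,0,0,0,10,0,0,0,0,0,0,10,0,0,0,0,0,0,10]' --squeeze 35

```text
t: 41.93
tcp_pos: [0.4415, -0.2365, 0.2487]
eef_rot: [0.082, 3.138, 0.002]
wrist_force: [-0.1, 11.0, 12.1]
gripper_width: 0.157
finger_force: 34.8
```

```bash
python3 - <<'E'
from h import *
to(.4412,-.2366,.092,86.9);comb('side')
E
```

```text
t 41.93 grasp [ 0.4415 -0.2365  0.094 ] d [ 0.3 -0.1  2. ] rv [0.08 0.14 0.09] d_after_turn [ 0.3 -0.1  2. ] w 13.4 ff 34.8 F [-0.1 11.  12.1]
comb X rel cells mm:  [-87.3 -74.6  25.3  47.2  49.1] 736 tips expected 66-1000*value
```

Emit:
play_rows --deltas '[0,0,0,0,0,6,10,0,0,0,0,0,6,10,0,0,0,0,0,6,10,0,0,0,0,0,6,10,0,0,0,0,0,6,10,0,0,0,0,0,6,10,0,0,0,0,0,6,10,0,0,0,0,0,6,10,0,0,0,0,0,6,10,0,0,0,0,0,6,10]'

```text
t: 42.82
tcp_pos: [0.4413, -0.2366, 0.2487]
eef_rot: [1.648, 2.673, 0.002]
wrist_force: [-2.8, 7.9, 13.0]
gripper_width: 0.152
finger_force: 34.9
```

Emit:
play_rows --deltas '[0,0,0,0,0,6,10,0,0,0,0,0,6,10,0,0,0,0,0,6,10,0,0,0,0,0,6,10,0,0,0,0,0,6,10,0,0,0,0,0,6,10,0,0,0,0,0,6,10,0,0,0,0,0,6,10,0,0,0,0,0,6,10,0,0,0,0,0,6,10]'

```text
t: 43.65
tcp_pos: [0.441, -0.2365, 0.2487]
eef_rot: [-2.765, -1.491, -0.002]
wrist_force: [-4.5, 8.1, 15.4]
gripper_width: 0.155
finger_force: 35.5
```

Emit:
play_rows --deltas '[0,0,0,0,0,0,10,0,0,0,0,0,0,10,0,0,0,0,0,0,10]'

```text
t: 43.9
tcp_pos: [0.441, -0.2365, 0.2487]
eef_rot: [-2.761, -1.498, -0.002]
wrist_force: [-3.8, 8.9, 15.3]
gripper_width: 0.155
finger_force: 35.5
```

```bash
python3 - <<'E'
from h import *
to(.4412,-.2366,.092,-33.1);print(status.observe()['moment'],status.observe()['joints'].round(2))
E
```

```text
t 43.9 grasp [ 0.441  -0.2365  0.094 ] d [-0.   0.2  2. ] rv [ 0.02 -0.06  0.08] d_after_turn [0.  0.2 2. ] w 13.2 ff 35.5 F [-3.8  8.9 15.3]
[1.82100891e+00 1.09154330e+00 9.47529068e-04] [-0.66  0.32 -0.41  0.83  0.    1.49]
```

Emit:
play_rows --deltas '[0,0,0,0,0,0,36,0,0,0,0,0,0,36,0,0,0,0,0,0,36,0,0,-10,0,0,0,36,0,0,-25,0,0,0,36,0,0,-30,0,0,0,36,0,0,-30,0,0,0,36,0,0,-30,0,0,0,36,0,0,-25,0,0,0,36,0,0,0,0,0,0,36]'

```text
t: 44.73
tcp_pos: [0.4417, -0.2375, 0.4018]
eef_rot: [2.756, 1.495, 0.004]
wrist_force: [0.9, -0.3, -0.1]
gripper_width: 0.42
finger_force: 0.0
```

```bash
python3 - <<'E'
from h import *
to(.4412,-.2366,.25,-33.1)
f=wgrab();u,v=wproj(f,(.4412,-.2366,.08));print(u,v)
save(f['image'],'w5.png')
f=comb('side')
for x,y in((.534,-.322),(.537,-.266),(.54,-.21),(.543,-.154)):
  P=cloud(f).reshape(-1,3);P=P[np.hypot(P[:,0]-x,P[:,1]-y)<.025];print('placed',body(f,x,y,.115,.157)[:2],'top z',np.nanmax(P[P[:,2]<.22][:,2]))
E
```

```text
t 44.73 grasp [ 0.4417 -0.2375  0.2471] d [ 0.5 -0.9 -2.9] rv [0.38 0.04 0.06] d_after_turn [ 0.5 -0.9 -2.9] w 35.9 ff 0.0 F [ 0.9 -0.3 -0.1]
275.50177390494804 189.7689238278502
comb X rel cells mm:  [-11.   -9.2  28.5  47.3  49.3] 704 tips expected 66-1000*value
placed (array([ 0.5365, -0.3221]), 93) top z 0.1961994317999263
placed (array([ 0.5364, -0.2688]), 90) top z 0.1979951952107274
placed (array([ 0.5403, -0.2126]), 100) top z 0.19783228860300356
placed (array([ 0.5452, -0.1555]), 277) top z 0.19799950540663916
```

View pics/w5.png

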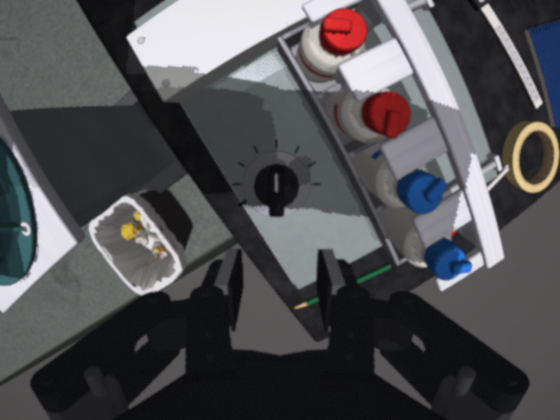

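The dial pointer points straight up the tool axis, exactly 120° from off. The comb's tines lie between the caps at its forward position, and all four bottles are upright in their cells. The gripper is clear, so I'm handing in.

```bash
python3 -c "
from h import *
print(order.job_done())"
```

```text
the job is handed in; nothing more can be done
None
```

The job is handed in: all four white bottles stand upright in their own cells, the comb is wound forward against its stop, and the dial is at the fourth click. The final camera checks showed this, but the hand-in returned no verdict.

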